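# Lock the cam cap onto a gearbox test neck

### The job

Close off the brass test neck on top of the gearbox housing for its leak test: set the aluminium cap with the two cam arms on it, lowered not dropped, and press it down by its top by feel, arms still fully raised, until the red plunger is all but fully in. Then swing the two cam arms down together, neither getting far ahead of the other, until both hang fully down and the cap is locked home. Push gently (never more than 20 N down on the neck until the cams take hold), let go, and leave the other things on the bench alone.

Things in the scene. Friction and masses are not known exactly. Their poses are not given: they have to be found in the camera images.
- port (a point): Point on the housing's flat top, 95 mm above the bench, on the vertical axis of the fixed brass neck; z up. The neck is a 36 mm round post; its lip top stands somewhere from 62 to 92 mm above this point, and that height is not measured. The lip is 9 mm high with a 2.5 mm wide, 3 mm high chamfer on its top edge; below it an 18 mm high groove, 22 mm round.
- cap_mid (a point): Centre, half-way up, of the loose aluminium cam cap (54 mm high, 0.35 kg, mouth down at the start; z out of its top). Skirt 46 mm outside, 38.6 mm inside, from 27 mm below to 9 mm above this point; its roof inside is 3 mm above. A 28 x 28 mm grip block, sides along x and y, from 9 to 27 mm above. Set on the neck it first rests on the plunger, its roof 4 mm above the lip.
- cam_a (a joint): Angle (rad) of the arm on the cap's +y side. 0: fully down (locked), 5 degrees off vertical; 1.48: level, straight out; 2.1: fully raised. It stays where left: stiff hinge, 0.06 N m (3 N at 20 mm), rising to about 0.12 N m over the last half radian, when its nose turns under the lip and draws the cap down.
- cam_b (a joint): The same for the cam arm on the cap's -y side.
- poppet (a joint): Travel (m) of the red spring plunger, 16 mm round, that stands 4 mm above the neck's lip: 0 standing proud, about 0.0034 when the cap is locked home. It takes 5 N to start (more than the cap's weight) and about 14 N at 0.004, where the cap's roof meets the lip.
- housing: The fixed, heavy aluminium gearbox housing, 210 x 150 mm in plan, top 95 mm above the bench, on two 230 mm long timbers, with its brass neck and red plunger; origin at the centre of its foot. The neck is 20 mm off centre along -x. A 52 mm black cover, 4 mm high, lies 90 mm from the neck's axis.
- cap: The cam cap with its arms; origin at the centre of its mouth, 27 mm below cap_mid, same axes. The arms' hinges, along x, are at y = +25 mm (cam_a) and -25 mm (cam_b), 11.3 mm below cap_mid. Ears beside them reach y = +-29 mm. Each arm is a brass bar 14 mm wide (18 mm at its red end), 7 mm thick, reaching 39 mm from its hinge.
- plain_plug: Bystander: black plastic plug, 48 mm round and 46 mm high with a square grip, no arms. Not to be used.
- wrench: Bystander: wrench lying on the bench.
- bearing: Bystander: steel bearing ring, 62 mm across, 18 mm high.
- socket: Bystander: dark steel socket, 34 mm across, 50 mm high.
- mug: Bystander: black mug, 80 mm across, 95 mm high.
- spray: Bystander: blue spray can, 64 mm across, 170 mm high.
- screwdriver: Bystander: screwdriver lying on the bench.
Mind the look-alikes: they are no part of the job. Of the things shaped like the cap, the aluminium one is meant.

How it is judged:
By the outcome, as a careful person would: the job done as asked, in the order asked, and still so for the second after the job is handed in, with the robot touching nothing.
It also fails if it takes over 62 s, if anything falls off the work surface, if the arm or the gripper's body presses on something with over 40 N, if the wrist force passes 120 N, or if a joint passes its speed limit or range.

### The arm

A 7-joint arm with a two-finger parallel gripper is mounted at the origin on the work surface. World frame = base frame: x ahead of the robot, y to its left, z up, the work surface at z = 0. Lengths are in m, angles in rad, forces in N, time in s.
With the tool pointing down it reaches from about 0.4 to 0.9 m from the base axis. Payload 5.5 kg.
Tool frame: the origin (TCP) lies midway between the tips of the shut fingers; the grasp point (between the pads) lies 19 mm behind it (env.hold_point_z is the distance from the TCP to the grasp point, in m); z points along the fingers, x is the direction in which the jaws open and shut, and the axes are right-handed (so a half turn about z gives the same grasp; the last joint's range is limited). The gripper opens to 85 mm and grips with 20 to 120 N. Pads are 22 mm wide; open, the fingers measure 114 mm over their backs; the gripper's body (76 mm by 85 mm) begins 54 mm behind the grasp point. The pads swing forward as they close: fully open they stand 13 mm farther back than shut.
Start: joints at [1.584, 0.501, -0.427, 1.55, 0.221, 1.138, -0.21], TCP at [0.161, -0.63, 0.231] pointing down, gripper open.
Joint ranges: [-2.88, 2.88], [-0.31, 2.03], [-1.54, 1.56], [0.2, 2.42], [-1.41, 4.55], [0.19, 2.02], [-2.57, 2.57]. Speed limits (rad/s): [2.57, 2.57, 3.14, 3.14, 3.14, 3.14, 3.14].

### API

Orientations are given as a 3x3 rotation matrix whose columns are the frame's x, y, z axes.
In Python, from bench import env gives the robot as it stands.
- The arm moves only by the shell command python3 -m inch 'ROWS' [OPENING]. ROWS is text: rows parted by semicolons, each of 4 numbers parted by spaces: the shift along the tool's x, y, z in cm, then the turn about the tool's z in degrees. A call has 1 to 10 rows; each row shifts and turns the commanded pose from where the row before left it, along the tool's axes as they then stand; what a row does not reach is not made up. A row lasts 1/10 s, in which the tool goes at most 50 mm and 8.59 degrees, less where a joint would pass 70% of its speed; a pose out of reach is approached as far as the arm can. A call with a gripper value outside its range is refused whole. OPENING is the opening, from 0 (shut) to 1 (fully open), set as the call begins (- or left out, the last holds). The fingers move at their own pace and stop on an object; the grip force is fixed at half the most. Time passes only in rows, so rows that do not move let the fingers close. It gives the time, the measured TCP pose, the force and the opening at its end, in the units of the state.
- env.observe(): the state, without advancing time (a new reading comes with each control period).
- env.snapshot(name): name is "side" or "top" or "wrist"; returns a dict with "img" (420x560x3 uint8, red, green, blue), "vertical_fov" (degrees; the focal length in pixels is half the picture's height over the tangent of half this angle, whatever the lens; pixels are square), "cx", "cy" (the principal point, pixels), "camera_from_world" (4x4, takes a point from world to camera coordinates). Camera axes: x right, y down, z forward; pixel columns grow to the right and rows downward; lengths in m; the calibration is good to about 2 mm. A picture is of the moment at which its call begins. There is no depth.
- env.close_job(): hands the job in, once; it reports no verdict.
The state is a dict: "clock": time; "qpos": joint angles; "qd": joint speeds; "tau": joint torques, N m; "tcp_pos": TCP position; "tcp_rot": TCP orientation; "ft_force": force on the tool from outside, world axes, zero at the start; "torque": the same for the moment, N m; "gripper_width": opening from 0.0 (shut) to 1.0 (fully open).
Only numpy, scipy, OpenCV 4.12 (cv2) and the standard library are available. Lean on these libraries where they do the work, as an engineer would, in place of code of your own. Each camera call takes 0.05 s, during which the arm holds its last target.

## Working session

There is one attempt and no reset: what is moved stays moved. The work goes in short steps, Python scripts to look and compute and a shell command to move; the robot and the scene stay as the last step left them, time stands still between calls to the robot, and variables do not carry over. Pictures are saved under pics/ and viewed, and the job is handed in when it is done.

```bash
ls; mkdir -p pics; python3 - <<'E'
from bench import env
import cv2
o=env.observe()
print({k:o[k] for k in o if k!='tau'}, env.hold_point_z)
for n in ["side","top","wrist"]:
    s=env.snapshot(n); cv2.imwrite(f"pics/{n}0.png",s["img"][:,:,::-1]); print(n,s["vertical_fov"],s["cx"],s["cy"],s["camera_from_world"])
E
```

```text
pics
{'clock': 0.0, 'qpos': array([ 1.58420077,  0.50183543, -0.42682957,  1.55146383,  0.2207954 ,
        1.13829531, -0.21026126]), 'qd': array([-0.00057012, -0.00023788,  0.00023468,  0.00163053,  0.00076161,
       -0.00079217,  0.00041797]), 'tcp_pos': array([ 0.16049304, -0.62915322,  0.23026477]), 'tcp_rot': array([[ 2.47329578e-01, -9.68931329e-01, -3.98187057e-04],
       [-9.68929469e-01, -2.47329884e-01,  1.90067401e-03],
       [-1.94010616e-03, -8.42777278e-05, -9.99998114e-01]]), 'ft_force': array([ 0.48962061, -0.07440665,  0.32306258]), 'torque': array([ 0.03661774, -0.02046481, -0.0349261 ]), 'gripper_width': 0.9986212874276092} 0.0187
side 46.215149844507586 282.91366758939114 206.31569374173318 [[-0.92371886 -0.38292362  0.0106289   0.52883092]
 [-0.28754917  0.67478261 -0.67969398  0.24091979]
 [ 0.25309868 -0.63090248 -0.73341879  1.1162302 ]
 [ 0.          0.          0.          1.        ]]
top 50.09092428912695 279.8170380151652 205.13328065221054 [[-0.02940587 -0.99955353 -0.00529403  0.00575459]
 [-0.99466054  0.02978526 -0.09880918  0.57453888]
 [ 0.09892275  0.00236019 -0.99509232  1.28728616]
 [ 0.          0.          0.          1.        ]]
wrist 62.9972668645775 279.5278212971171 209.00251152115447 [[ 0.24599777 -0.96926875 -0.00178428 -0.64736715]
 [-0.92991442 -0.23652818  0.28162668 -0.03541891]
 [-0.27339397 -0.06762031 -0.9595224   0.38005667]
 [ 0.          0.          0.          1.        ]]
```

View pics/side0.png

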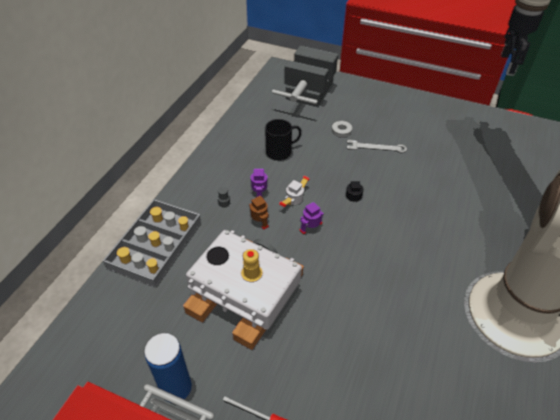

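View pics/top0.png

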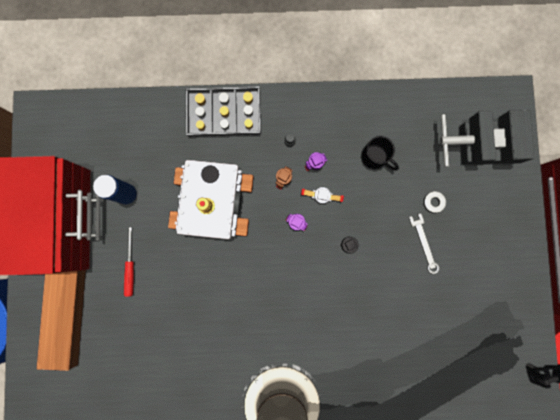

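View pics/wrist0.png

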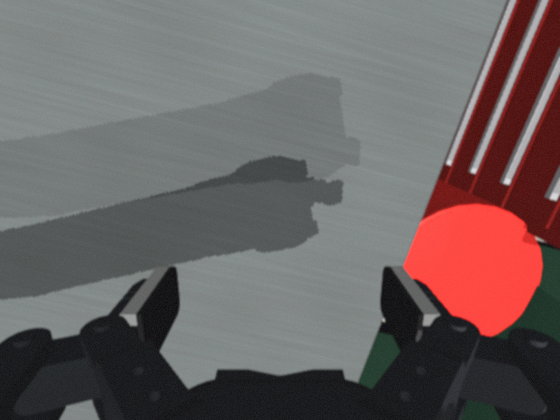

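The lookalikes in the top view are purple (317,160) and (297,222), copper (284,177), black armless (349,244), and aluminium with brass/red arms (322,196). Only the last fits the description. I'll confirm it in a crop.

```bash
cat > h.py <<'E'
from bench import env
import numpy as np, cv2
def snap(n,name,crop=None,k=1):
    s=env.snapshot(n); im=s["img"][:,:,::-1]
    if crop:
        x0,y0,x1,y1=crop; im=im[y0:y1,x0:x1]
    if k!=1: im=cv2.resize(im,None,fx=k,fy=k,interpolation=cv2.INTER_CUBIC)
    cv2.imwrite(f"pics/{name}.png",im); return s
def cam(s):
    f=210/np.tan(np.radians(s["vertical_fov"]/2)); return f,s["cx"],s["cy"],np.array(s["camera_from_world"])
def ray(s,u,v):
    f,cx,cy,T=cam(s); R=T[:3,:3]; c=-R.T@T[:3,3]
    d=R.T@np.array([(u-cx)/f,(v-cy)/f,1]); return c,d/np.linalg.norm(d)
def atz(s,u,v,z):
    c,d=ray(s,u,v); return c+d*(z-c[2])/d[2]
def proj(s,p):
    f,cx,cy,T=cam(s); q=T[:3,:3]@np.array(p)+T[:3,3]; return np.array([cx+f*q[0]/q[2],cy+f*q[1]/q[2]])
def tri(obs):
    A=np.zeros((3,3));b=np.zeros(3)
    for s,u,v in obs:
        c,d=ray(s,u,v);P=np.eye(3)-np.outer(d,d);A+=P;b+=P@c
    p=np.linalg.solve(A,b)
    return p,[np.linalg.norm(proj(s,p)-[u,v]) for s,u,v in obs]
def st():
    o=env.observe(); return o
E
python3 - <<'E'
from h import *
t=snap("top","topc",(160,145,370,265),3.8)
s=snap("side","sidec",(180,165,330,305),4)
print(atz(t,322,196,.05),atz(t,204,205,.175))
E
```

```text
[ 0.59513299 -0.13372353  0.05      ] [0.56614442 0.18557428 0.175     ]
```

View pics/topc.png

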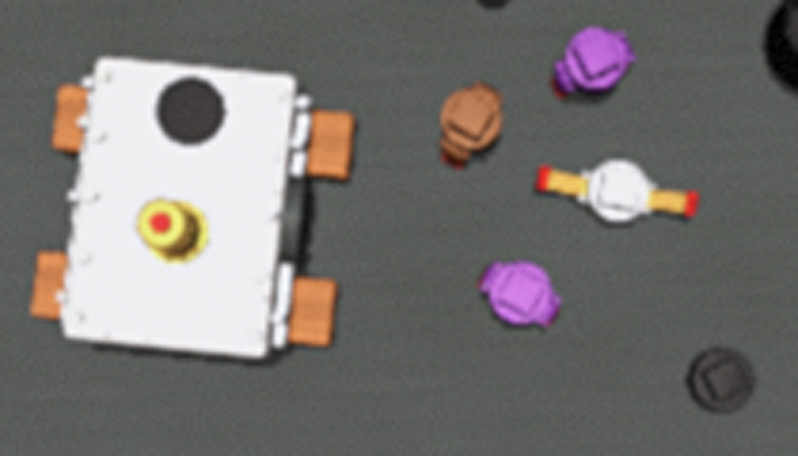

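View pics/sidec.png

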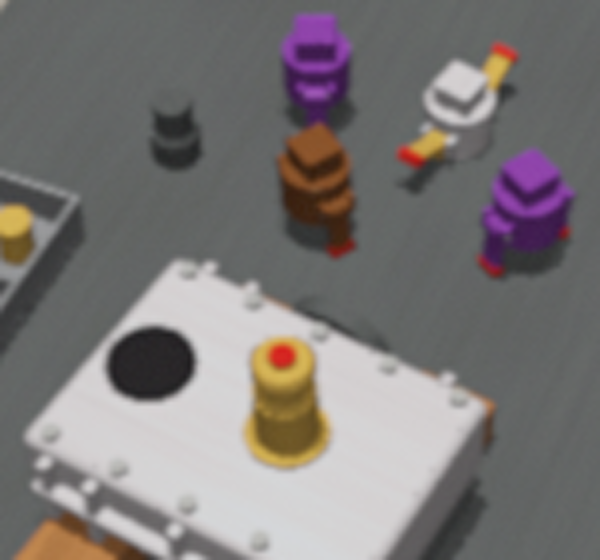

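The crop confirms it: a silver cap with brass bars and red ends, at about (0.595, -0.134). Both arms look raised. Next I'll work out how to move above it.

```bash
cat >> h.py <<'E'
def go(p,xang=None):
    """shift in tool axes (cm) to world p from measured pose (after no turn) and turn about tool z (deg) to bring tool x to world angle xang (mod 180)"""
    o=env.observe(); R=np.array(o["tcp_rot"]); d=(np.array(p)-o["tcp_pos"])
    a=np.degrees(np.arctan2(R[1,0],R[0,0])); out=None
    if xang is not None:
        t=-(xang-a); t=(t+90)%180-90
        w=np.radians(a-t)
        R2=np.column_stack([[np.cos(w),np.sin(w),0],[np.sin(w),-np.cos(w),0],[0,0,-1]])
        out=(t,(R2.T@d*100).round(2))
    print("tcp",o["tcp_pos"].round(4),"xang",a.round(2),"tilt",R[:,2].round(4),"F",o["ft_force"].round(2),"T",o["torque"].round(2),"w",round(o["gripper_width"],3),"t",o["clock"],"q",np.round(o["qpos"],2))
    print("shift cm now axes",(R.T@d*100).round(2),"turn, shift after turn",out)
E
python3 - <<'E'
from h import *
t=snap("top","x"); s=snap("side","x"); w=snap("wrist","x")
# candidates: plunger top triangulated from crops
print(tri([(t,160+162/3.8,145+223/3.8),(s,180+282/4,165+356/4)]))
print("cap top", tri([(t,160+618/3.8,145+188/3.8),(s,180+463/4,165+83/4)]))
for a,b in (((543,178),(505,53)),((692,204),(410,157))):
  print("tip",tri([(t,160+a[0]/3.8,145+a[1]/3.8),(s,180+b[0]/4,165+b[1]/4)]))
print("tip",tri([(t,160+692/3.8,145+204/3.8),(s,180+505/4,165+53/4)]),tri([(t,160+543/3.8,145+178/3.8),(s,180+410/4,165+157/4)]))
print(proj(w,env.observe()["tcp_pos"]))
c,d=ray(w,280,209); print(c-env.observe()["tcp_pos"],d)
go([.53,-.12,.26],-10)
E
```

```text
(array([0.56980714, 0.19151489, 0.15807817]), [np.float64(0.672825277175919), np.float64(0.8537908656383105)])
cap top (array([ 0.59627443, -0.13671575,  0.04837643]), [np.float64(1.2182355247626266), np.float64(1.3139572630856005)])
tip (array([ 0.57196885, -0.0794429 ,  0.14292811]), [np.float64(9.486558900289118), np.float64(10.351599023436487)])
tip (array([ 0.62879123, -0.2051966 , -0.11021755]), [np.float64(8.262629489987091), np.float64(8.87899917167368)])
tip (array([ 0.58580925, -0.1947879 ,  0.02841992]), [np.float64(0.7598010209670698), np.float64(0.8019190359530801)]) (array([ 0.60991346, -0.08092275,  0.02471483]), [np.float64(0.7633557906256005), np.float64(0.8482633553094231)])
[283.14080987 272.19636928]
[0.06965746 0.0193246  0.14303882] [-0.27274134 -0.07018417 -0.95952402]
tcp [ 0.1607 -0.6297  0.2312] xang -75.69 tilt [ 0.e+00  3.e-04 -1.e+00] F [-0.81  0.42 -0.17] T [-0.02 -0.02 -0.02] w 1.001 t 0.4 q [ 1.58  0.5  -0.43  1.55  0.22  1.14 -0.21]
shift cm now axes [-40.26 -48.39  -2.87] turn, shift after turn (np.float64(-65.68787188846952), array([ 27.52, -56.61,  -2.88]))
```

```bash
python3 -m inch '0 0 -0.5 -8.2;0 0 -0.5 -8.2;0 0 -0.5 -8.2;0 0 -0.5 -8.2;0 0 -0.5 -8.2;0 0 -0.5 -8.2;0 0 0 -8.2;0 0 0 -6.3' && python3 - <<'E'
from h import *
go([.596,-.135,.23],-12)
E
```

```text
clock: 1.2
tcp_pos: [0.1607, -0.63, 0.2616]
tcp_rot: [[0.979, -0.202, 0.0], [-0.202, -0.979, -0.0], [0.0, 0.0, -1.0]]
ft_force: [0.5, -0.7, -0.8]
gripper_width: 0.998
tcp [ 0.1607 -0.63    0.2616] xang -11.68 tilt [ 1.e-04 -5.e-04 -1.e+00] F [ 0.5  -0.74 -0.8 ] T [-0.02  0.02 -0.03] w 0.998 t 1.2 q [ 1.74  0.52 -0.67  1.51  0.33  1.22  0.82]
shift cm now axes [ 32.61 -57.29   3.14] turn, shift after turn (np.float64(0.31860493549869773), array([ 32.29, -57.47,   3.16]))
```

```bash
python3 -m inch '1.6 -2.8 0 0;1.6 -2.8 0 0;1.6 -2.8 0 0;1.6 -2.8 0 0;1.6 -2.8 0 0;1.6 -2.8 0 0;1.6 -2.8 0 0;1.6 -2.8 0 0;1.6 -2.8 0 0;1.6 -2.8 0 0' && python3 -m inch '1.6 -2.8 0.3 0;1.6 -2.8 0.3 0;1.6 -2.8 0.3 0;1.6 -2.8 0.3 0;1.6 -2.8 0.3 0;1.6 -2.8 0.3 0;1.6 -2.8 0.3 0;1.6 -2.8 0.3 0;1.6 -2.8 0.3 0;1.6 -2.8 0.3 0;' ; python3 - <<'E'
from h import *
snap("wrist","w1",None,1.4)
go([.596,-.135,.23],-12)
E
```

```text
clock: 2.2
tcp_pos: [0.3761, -0.3882, 0.2616]
tcp_rot: [[0.978, -0.208, 0.0], [-0.208, -0.978, -0.001], [0.0, 0.001, -1.0]]
ft_force: [0.8, 0.1, 0.3]
gripper_width: 1.004
clock: 3.2
tcp_pos: [0.5908, -0.1477, 0.2313]
tcp_rot: [[0.978, -0.208, 0.0], [-0.208, -0.978, -0.0], [0.0, 0.0, -1.0]]
ft_force: [1.0, -0.3, 0.6]
gripper_width: 0.999
tcp [ 0.5939 -0.1411  0.2314] xang -11.64 tilt [ 0.0034  0.0043 -1.    ] F [2.86 3.7  0.63] T [ 0.26 -0.17  0.06] w 1.001 t 3.25 q [ 0.79  0.52 -0.82  1.65  0.41  1.15 -0.34]
shift cm now axes [ 0.09 -0.64  0.14] turn, shift after turn (np.float64(0.3568245421596714), array([ 0.08, -0.64,  0.14]))
```

View pics/w1.png

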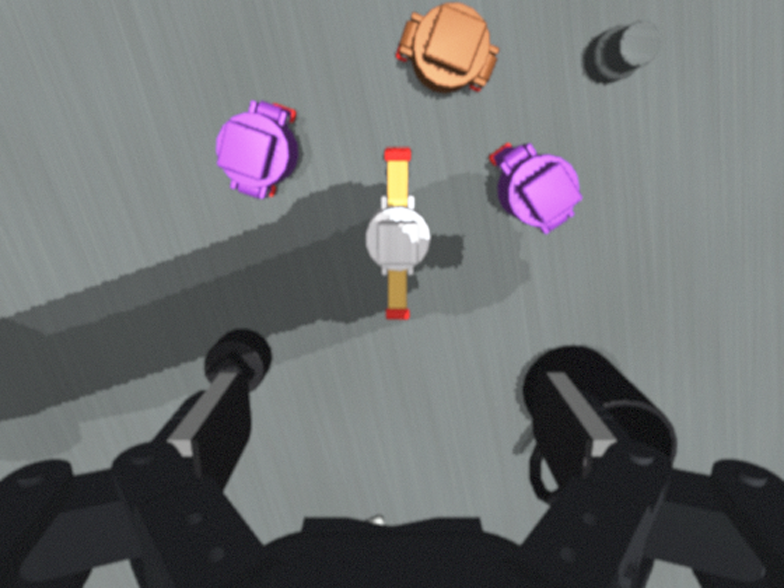

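```bash
python3 -m inch '0 0 0 0;0 0 0 0;0 0 0 0' >/dev/null; python3 - <<'E'
from h import *
w=snap("wrist","w2",(220,90,340,240),4)
import pickle; pickle.dump({k:w[k] for k in w if k!="img"},open("w2.pkl","wb"))
go([.596,-.135,.23],-12)
E
```

```text
tcp [ 0.5894 -0.1502  0.2313] xang -12.12 tilt [-4.e-04 -9.e-04 -1.e+00] F [ 0.02 -0.12 -1.09] T [-0.01 -0.02  0.03] w 0.997 t 3.6 q [ 0.8   0.52 -0.82  1.65  0.41  1.15 -0.33]
shift cm now axes [ 0.33 -1.63  0.13] turn, shift after turn (np.float64(-0.12285216770614227), array([ 0.33, -1.63,  0.13]))
```

View pics/w2.png

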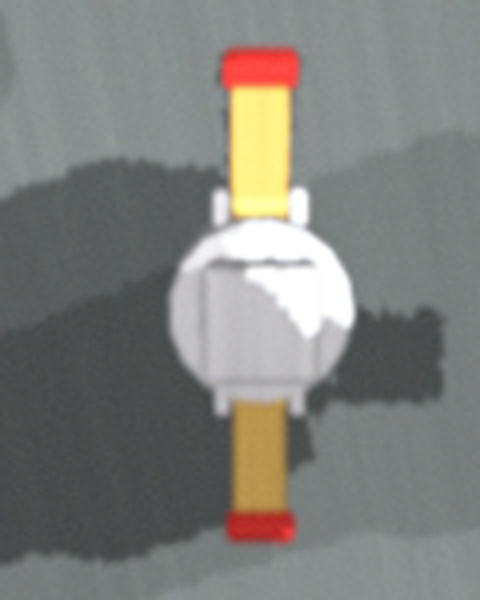

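```bash
python3 - <<'E'
from h import *
import pickle; w=pickle.load(open("w2.pkl","rb"))
P=lambda u,v:(220+u/4,90+v/4)
c=atz(w,*P(264,324),.054); print("block",c)
print("sk", atz(w,*P(170,305),.036), atz(w,*P(355,305),.036))
a=atz(w,*P(260,50),.036); b=atz(w,*P(262,540),.036); print(a,b,np.linalg.norm(a-b), np.degrees(np.arctan2(*(a-b)[[1,0]])))
c=np.array([c[0],c[1],0]); th=np.radians(78); y=np.array([np.cos(th),np.sin(th),0])
for q in (1.2,1.48,1.8,2.1):
  for sgn in(1,-1):
    # arm along dir: elevation q-1.48
    e=q-1.48
    for off in (3.5,-3.5):
      p=c+sgn*y*(.025+.039*np.cos(e)-off*1e-3*np.sin(e))+[0,0,.0157+.039*np.sin(e)+off*1e-3*np.cos(e)]
      print(q,sgn,off,((proj(w,p)-[220,90])*4).round(0))
E
```

```text
block [ 0.59859499 -0.13538413  0.054     ]
sk [ 0.57642709 -0.1290106   0.036     ] [ 0.62130271 -0.13869421  0.036     ]
[ 0.61074231 -0.07458902  0.036     ] [ 0.58603527 -0.19414913  0.036     ] 0.1220862787837455 78.32420572448966
1.2 1 3.5 [261.  46.]
1.2 1 -3.5 [261.  54.]
1.2 -1 3.5 [261. 519.]
1.2 -1 -3.5 [260. 505.]
1.48 1 3.5 [262.  43.]
1.48 1 -3.5 [262.  43.]
1.48 -1 3.5 [261. 533.]
1.48 -1 -3.5 [261. 525.]
1.8 1 3.5 [263.  55.]
1.8 1 -3.5 [262.  46.]
1.8 -1 3.5 [262. 537.]
1.8 -1 -3.5 [262. 537.]
2.1 1 3.5 [264.  82.]
2.1 1 -3.5 [263.  64.]
2.1 -1 3.5 [263. 527.]
2.1 -1 -3.5 [262. 535.]
```

```bash
python3 -m inch '0 -1 1 0;0 -1 1 0;0 -1 1 0;0 -1 1 0;0 -1 1 0;0 -1 1 0;0 -1 1 0;0 0 0 0;0 0 0 0;0 0 0 0' >/dev/null; python3 - <<'E'
from h import *
w=snap("wrist","w3",(200,210,360,390),3.3)
import pickle; pickle.dump({k:w[k] for k in w if k!="img"},open("w3.pkl","wb"))
go([.5985,-.135,.15],-12)
E
```

```text
tcp [ 0.6049 -0.0808  0.1618] xang -12.05 tilt [ 8.e-04 -6.e-04 -1.e+00] F [ 0.26 -0.09 -0.34] T [0.01 0.05 0.04] w 1.0 t 4.65 q [ 0.66  0.6  -0.78  1.71  0.48  1.04 -0.5 ]
shift cm now axes [0.5  5.43 1.18] turn, shift after turn (np.float64(-0.04778384446424866), array([0.5 , 5.43, 1.18]))
```

View pics/w3.png

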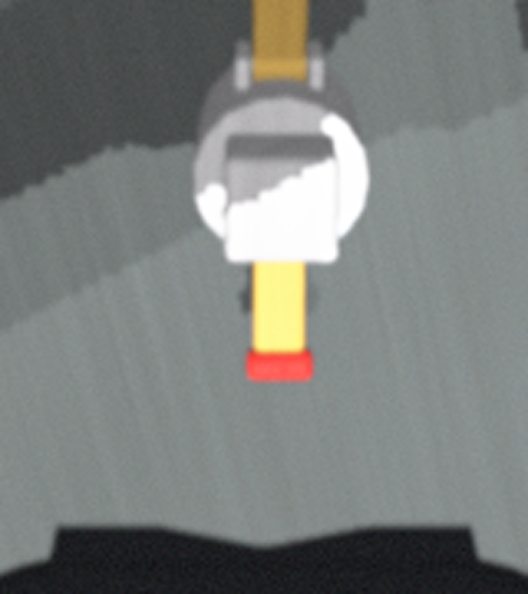

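```bash
python3 - <<'E'
from h import *
w=snap("wrist","w4",(220,130,340,290),3.6)
P=lambda u,v:(200+u/3.3,210+v/3.3)
c=atz(w,*P(282,210),.054); print("block",c, atz(w,*P(282,262),.054),atz(w,*P(282,157),.054))
print("red w/depth")
c=np.array([.5985,-.1352,0]); th=np.radians(78.2); y=np.array([np.cos(th),np.sin(th),0])
for q in (1.48,1.65,1.8,1.95,2.1):
  for sgn in(1,-1):
    e=q-1.48
    print(q,sgn,[((proj(w,c+sgn*y*(.025+.039*np.cos(e)-off*1e-3*np.sin(e))+[0,0,.0157+.039*np.sin(e)+off*1e-3*np.cos(e)])-[220,130])*3.6).round(0) if sgn>0 else ((proj(w,c+sgn*y*(.025+.039*np.cos(e)-off*1e-3*np.sin(e))+[0,0,.0157+.039*np.sin(e)+off*1e-3*np.cos(e)])-[200,210])*3.3).round(0) for off in (3.5,-3.5)])
E
```

```text
block [ 0.5980752  -0.13551248  0.054     ] [ 0.59515005 -0.14946408  0.054     ] [ 0.60097165 -0.12169772  0.054     ]
red w/depth
1.48 1 [array([234., 203.]), array([234., 196.])]
1.48 -1 [array([281., 353.]), array([281., 339.])]
1.65 1 [array([235., 214.]), array([234., 202.])]
1.65 -1 [array([282., 363.]), array([281., 352.])]
1.8 1 [array([235., 227.]), array([235., 211.])]
1.8 -1 [array([282., 369.]), array([282., 362.])]
1.95 1 [array([236., 245.]), array([235., 224.])]
1.95 -1 [array([282., 371.]), array([282., 368.])]
2.1 1 [array([236., 265.]), array([236., 241.])]
2.1 -1 [array([283., 371.]), array([282., 371.])]
```

View pics/w4.png

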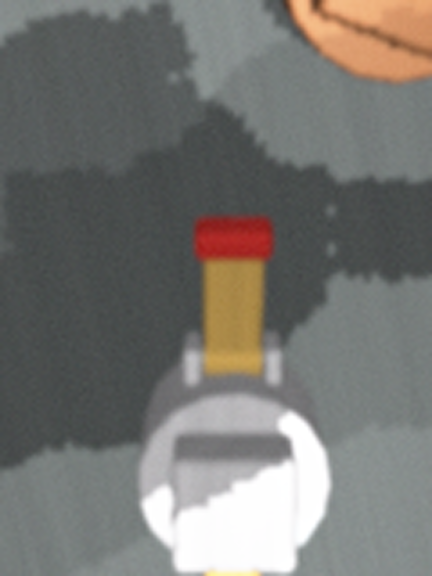

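The arms fit as raised, at roughly 1.95–2.1. The block centre repeats within 0.5 mm at (0.598, -0.1354). I'll narrow the jaws to clear the purple caps and centre over it.

```bash
python3 -m inch '0.05 0.9 0 0;0.05 0.9 0 0;0.1 0.9 0 0;0.1 0.9 0 0;0.1 0.9 0 0;0.1 0.9 0 0;0 0 0 0;0 0 0 0' 0.6 >/dev/null; python3 - <<'E'
from h import *
w=snap("wrist","w5",None,1.4)
for b in ([.5982,-.1354,.054],): print(proj(w,b)*1.4)
t=snap("top","t5",(230,120,400,270),4)
go([.5982,-.1354,.037],-11.8)
E
```

```text
[392.13506971 294.6382707 ]
tcp [ 0.5983 -0.1331  0.1614] xang -11.94 tilt [ 2.e-04  5.e-04 -1.e+00] F [0.36 0.59 0.74] T [0.01 0.04 0.03] w 0.602 t 5.6 q [ 0.74  0.6  -0.78  1.7   0.48  1.04 -0.41]
shift cm now axes [ 0.03  0.23 12.44] turn, shift after turn (np.float64(-0.13567712852487546), array([ 0.03,  0.23, 12.44]))
```

View pics/w5.png

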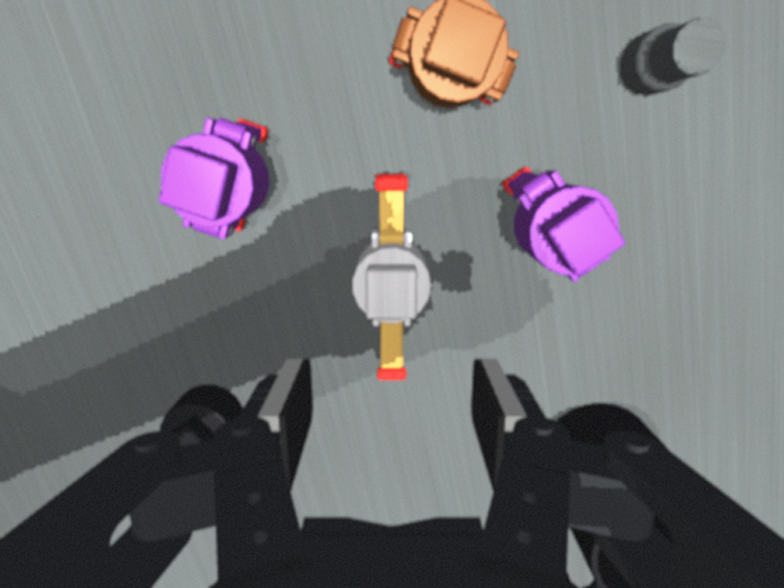

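```bash
python3 -m inch '0 0.2 1.3 0;0.05 0 1.3 0;0 0 1.3 0;0 0 1.3 0;0 0 1.3 0;0 0 1.3 0;0 0 1.3 0;0 0 1.3 0;0 0 1 0;0 0 0.5 0' && python3 -m inch '0 0 0.3 0;0 0 0.2 0;0 0 0 0;0 0 0 0'; python3 - <<'E'
from h import *
w=snap("wrist","w6",(130,150,430,400),2.6)
go([.5982,-.1354,.037],-11.8)
E
```

```text
clock: 6.6
tcp_pos: [0.5978, -0.1358, 0.041]
tcp_rot: [[0.978, -0.208, -0.001], [-0.208, -0.978, 0.0], [-0.001, -0.0, -1.0]]
ft_force: [-0.6, -0.3, -0.2]
gripper_width: 0.597
clock: 7.0
tcp_pos: [0.5987, -0.136, 0.0378]
tcp_rot: [[0.978, -0.208, 0.001], [-0.208, -0.978, -0.0], [0.001, 0.0, -1.0]]
ft_force: [-0.3, 0.6, 0.4]
gripper_width: 0.597
tcp [ 0.5987 -0.136   0.0378] xang -11.99 tilt [ 9.e-04 -2.e-04 -1.e+00] F [-0.3   0.11 -0.37] T [ 0.04 -0.06  0.01] w 0.602 t 7.05 q [ 0.67  0.75 -0.67  1.76  0.61  0.84 -0.5 ]
shift cm now axes [-0.06 -0.05  0.08] turn, shift after turn (np.float64(-0.18752685249850742), array([-0.06, -0.05,  0.08]))
```

View pics/w6.png

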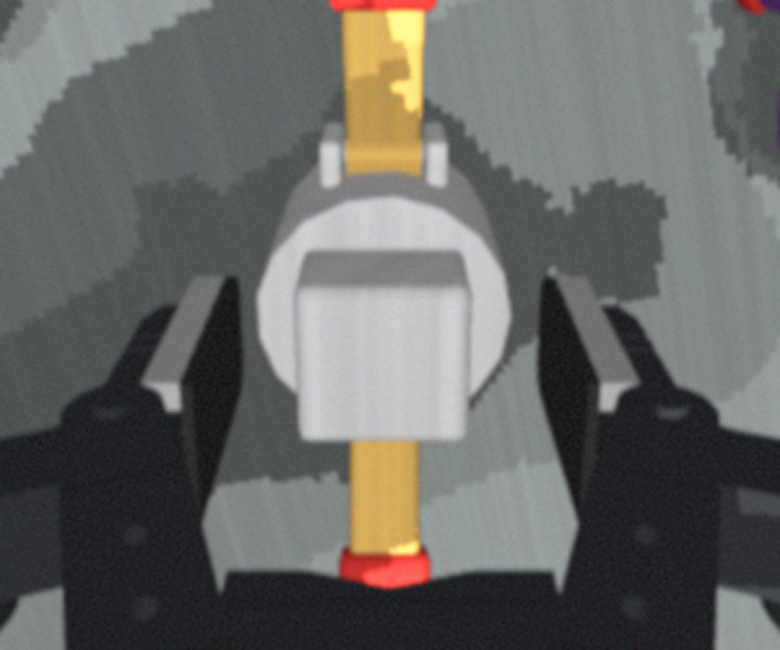

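```bash
python3 -m inch '0 0 0 0;0 0 0 0;0 0 0 0;0 0 0 0;0 0 0 0;0 0 0 0' 0.2; python3 - <<'E'
from h import *
go([.5982,-.1354,.037],-11.8)
E
python3 -m inch '0 0 -0.4 0;0 0 -0.8 0;0 0 -0.8 0;0 0 -0.8 0;0 0 0 0;0 0 0 0'
```

```text
clock: 7.65
tcp_pos: [0.5985, -0.136, 0.0379]
tcp_rot: [[0.978, -0.208, 0.0], [-0.208, -0.978, -0.0], [0.0, 0.0, -1.0]]
ft_force: [-2.9, -0.3, 5.7]
gripper_width: 0.314
tcp [ 0.5985 -0.136   0.0379] xang -11.99 tilt [ 3.e-04 -4.e-04 -1.e+00] F [-2.88 -0.31  5.67] T [-0.    0.41 -0.02] w 0.314 t 7.65 q [ 0.67  0.75 -0.67  1.76  0.61  0.84 -0.5 ]
shift cm now axes [-0.04 -0.05  0.09] turn, shift after turn (np.float64(-0.1886649502752391), array([-0.04, -0.05,  0.09]))
clock: 8.25
tcp_pos: [0.5985, -0.1361, 0.0657]
tcp_rot: [[0.978, -0.208, 0.001], [-0.208, -0.978, -0.0], [0.001, 0.0, -1.0]]
ft_force: [1.4, -0.3, -3.5]
gripper_width: 0.307
```

```bash
python3 -m inch '0 0 -1.5 0;0 0 -2.5 0;0 0 -2.5 0;0 0 -2.5 0;0 0 -2.5 0;0 0 -2.5 0;0 0 -2.5 0;0 0 -2.5 0;0 0 -1.5 0;0 0 -0.5 0' && python3 -m inch '-0.4 -1.5 0 0;-0.6 -2.2 0 0;-0.8 -2.8 0 0;-0.8 -2.8 0 0;-0.8 -2.8 0 0;-0.8 -2.8 0 0;-0.8 -2.8 0 0;-0.6 -2.3 0 0;-0.4 -1.5 0 0;-0.2 -1 0 0';python3 -m inch '0 0 0 0;0 0 0 0;0 0 0 0'; python3 - <<'E'
from h import *
w=snap("wrist","w7",None,1.4)
import pickle; pickle.dump({k:w[k] for k in w if k!="img"},open("w7.pkl","wb"))
go([.57,.1915,.27],-12)
print(1.4*proj(w,[.57,.1915,.158]))
E
```

```text
clock: 9.25
tcp_pos: [0.5991, -0.1357, 0.2776]
tcp_rot: [[0.978, -0.207, 0.003], [-0.207, -0.978, -0.001], [0.003, 0.0, -1.0]]
ft_force: [0.4, 0.9, -3.5]
gripper_width: 0.315
clock: 10.25
tcp_pos: [0.5832, 0.0992, 0.2743]
tcp_rot: [[0.979, -0.205, -0.002], [-0.205, -0.979, 0.0], [-0.002, 0.0, -1.0]]
ft_force: [0.3, 0.2, -3.1]
gripper_width: 0.31
clock: 10.55
tcp_pos: [0.5847, 0.0952, 0.275]
tcp_rot: [[0.978, -0.21, -0.0], [-0.21, -0.978, -0.001], [-0.0, 0.001, -1.0]]
ft_force: [-0.9, 0.2, -2.8]
gripper_width: 0.312
tcp [0.5847 0.0953 0.2751] xang -12.13 tilt [-3.e-04 -7.e-04 -1.e+00] F [-0.49 -1.38 -2.16] T [0.05 0.   0.02] w 0.312 t 10.6 q [ 0.45  0.46 -0.89  1.64  0.38  1.22 -0.73]
shift cm now axes [-3.46 -9.1   0.5 ] turn, shift after turn (np.float64(-0.12595966281303106), array([-3.44, -9.11,  0.51]))
[323.52793261 115.15064938]
```

View pics/w7.png

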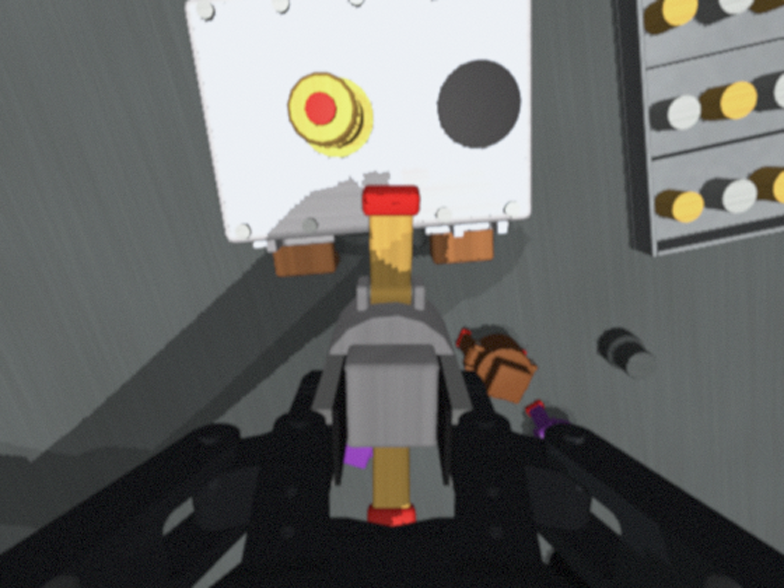

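```bash
python3 - <<'E'
from h import *
w=snap("wrist","w8",(190,30,290,130),6)
E
```

```text
(no output)
```

View pics/w8.png

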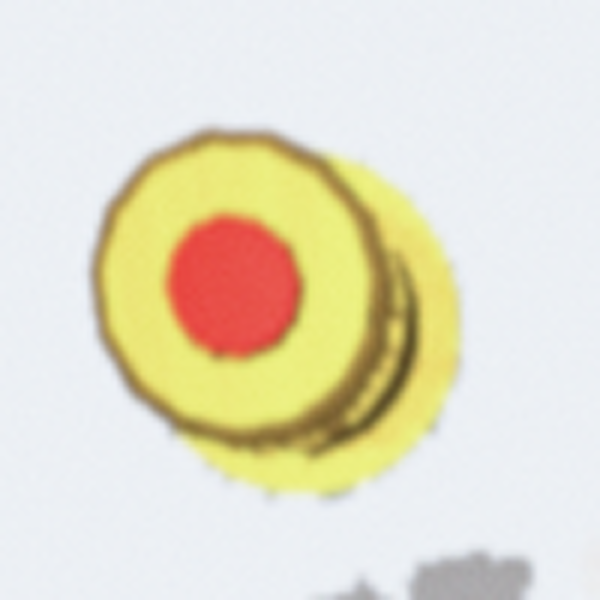

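```bash
python3 - <<'E'
from h import *
import pickle; w=pickle.load(open("w7.pkl","rb"))
P=lambda u,v:(190+u/6,30+v/6)
f,cx,cy,T=cam(w)
u,v=P(234,286)
for z in (.155,.16,.165,.17,.175,.18):
    p=atz(w,u,v,z); dep=(T[:3,:3]@p+T[:3,3])[2]; print(z,p.round(4),"diam px*6",6*f*.016/dep, "lip@-4:",6*f*.031/(dep+.004), "outer@-7", 6*f*.036/(dep+.007))
t=snap("top","x"); s=snap("side","s8",(225,235,275,290),10)
print(tri([(w,u,v),(t,160+162/3.8,145+223/3.8)]),tri([(w,u,v),(s,180+282/4,165+356/4)]))
E
```

```text
0.155 [0.569  0.1951 0.155 ] diam px*6 133.52574931200087 lip@-4: 254.57334789071027 outer@-7 292.13347428037457
0.16 [0.5696 0.1946 0.16  ] diam px*6 136.11313071880275 lip@-4: 259.4260110529102 outer@-7 297.63493629534213
0.165 [0.5701 0.194  0.165 ] diam px*6 138.80276699026143 lip@-4: 264.4672716458066 outer@-7 303.3475825675245
0.17 [0.5707 0.1935 0.17  ] diam px*6 141.60084208357398 lip@-4: 269.70834223768713 outer@-7 309.28381113229926
0.175 [0.5713 0.193  0.175 ] diam px*6 144.51404885533984 lip@-4: 275.1613421857622 outer@-7 315.45700986716975
0.18 [0.5719 0.1924 0.18  ] diam px*6 147.54964251006012 lip@-4: 280.8393911956733 outer@-7 321.88165728817376
(array([0.57047484, 0.19262513, 0.16373064]), [np.float64(2.4834028125032392), np.float64(0.6177494074250431)]) (array([0.56835447, 0.19373949, 0.16063127]), [np.float64(2.128058403873517), np.float64(0.71603055413479)])
```

View pics/s8.png

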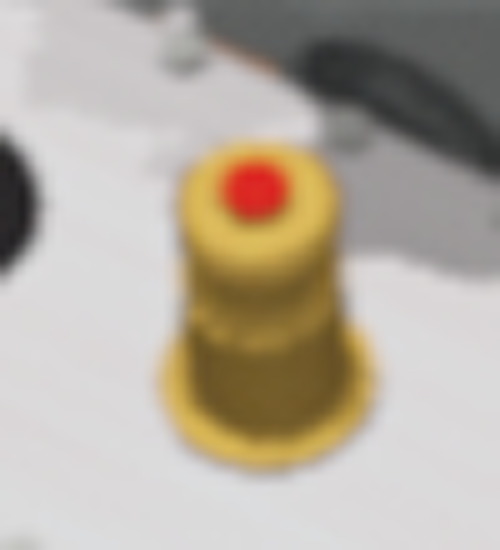

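```bash
python3 - <<'E'
from h import *
w=snap("wrist","w9",(220,190,340,340),4)
o=env.observe(); p=o["tcp_pos"]; R=o["tcp_rot"]
for dx,dy in((-14,-14),(14,-14),(14,14),(-14,14),(0,0)): print(((proj(w,p+R@np.array([dx,dy,-16.2])/1000)-[220,190])*4).round(0))
E
```

```text
[100. 283.]
[377. 283.]
[370. 523.]
[108. 524.]
[239. 407.]
```

View pics/w9.png

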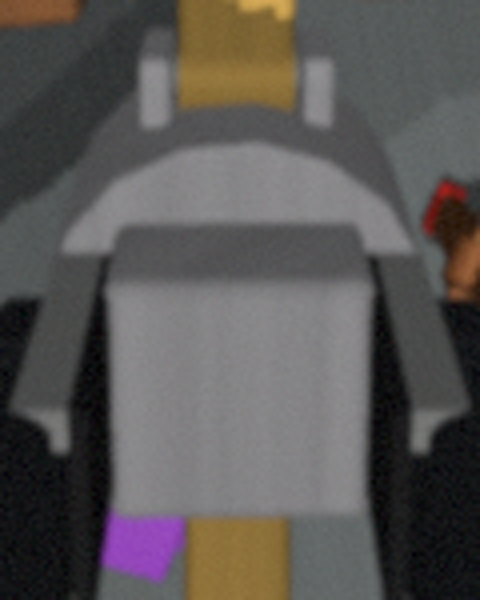

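```bash
python3 -m inch '-1 -0.8 0 0;-1 -1.2 0 0;-1 -1.2 0 0;-0.4 -0.8 0 0;0 0 0 0;0 0 0 0;0 0 0 0;0 0 0 0'|head -2; python3 - <<'E'
from h import *
w=snap("wrist","w10",(220,60,340,180),5)
import pickle; pickle.dump({k:w[k] for k in w if k!="img"},open("w10.pkl","wb"))
go([.5697,.1937,.27],-12)
print(5*(proj(w,[.5698,.1943,.162])-[220,60]))
E
```

```text
clock: 11.6
tcp_pos: [0.5598, 0.1424, 0.2751]
tcp [0.5598 0.1424 0.2751] xang -12.07 tilt [-2.e-04 -2.e-04 -1.e+00] F [-0.41 -0.13 -2.54] T [ 0.   -0.01  0.01] w 0.314 t 11.65 q [ 0.39  0.44 -0.91  1.68  0.36  1.21 -0.81]
shift cm now axes [-0.1  -5.22  0.51] turn, shift after turn (np.float64(-0.06519005651429666), array([-0.09, -5.22,  0.51]))
[290.6630488  386.34488348]
```

View pics/w10.png

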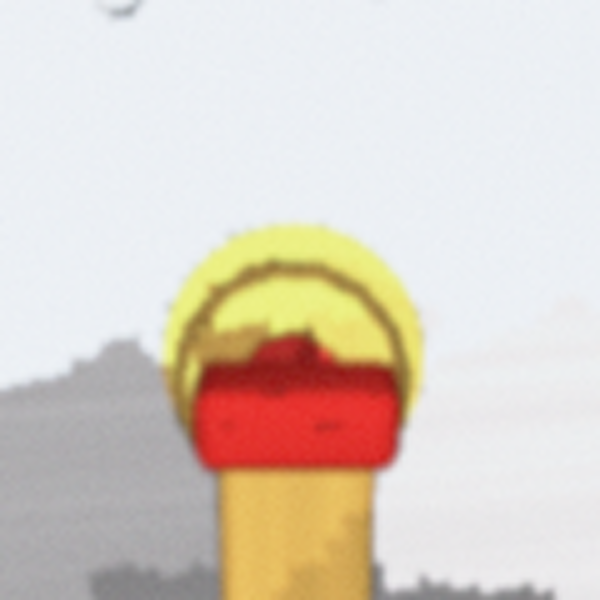

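```bash
python3 - <<'E'
from h import *
import pickle; w=pickle.load(open("w10.pkl","rb"));w7=pickle.load(open("w7.pkl","rb"))
for zt in (.161,.165,.17):
  c=atz(w7,229,77.7,zt)
  pts=np.array([proj(w,[c[0]+.018*np.cos(a),c[1]+.018*np.sin(a),zt-.007]) for a in np.linspace(0,6.28,100)])
  q=5*(pts-[220,60]); print(zt,c,"outer lip top/left/right",q[:,1].min(),q[:,0].min(),q[:,0].max())
# base flange top row
E
```

```text
0.161 [0.56966319 0.19443966 0.161     ] outer lip top/left/right 257.6897834610133 170.79945095662694 408.77454987113794
0.165 [0.57013639 0.19401211 0.165     ] outer lip top/left/right 260.20644049295953 172.64620530930586 414.1133147177834
0.17 [0.57072788 0.19347769 0.17      ] outer lip top/left/right 263.4602031011059 175.03227309398966 421.0112043955735
```

```bash
python3 -m inch '0 -0.6 0.3 0;0 -1 0.8 0;-0.05 -1 1 0;-0.05 -1 1 0;0 -1 1 0;0 -0.5 0.6 0;0 -0.1 0.5 0;0 0 0 0;0 0 0 0;0 0 0 0'|head -2; python3 - <<'E'
from h import *
s=snap("side","s10",(215,195,290,285),6.5); t=snap("top","t10",(150,150,260,260),5)
go([.5698,.1936,.21],-12)
o=env.observe(); p=o["tcp_pos"]
for z in (-.0109+.027,-.0379): print(z,((proj(s,p+[0,0,z])-[215,195])*6.5).round(0),((proj(t,p+[0,0,z])-[150,150])*5).round(0))
n=np.array([.5699,.1942,.163]);print(((proj(s,n)-[215,195])*6.5).round(0))
E
```

```text
clock: 12.65
tcp_pos: [0.5697, 0.1938, 0.2238]
tcp [0.5697 0.1939 0.2238] xang -12.03 tilt [ 9.e-04 -1.e-04 -1.e+00] F [-0.22  0.04 -3.32] T [-0.   -0.02  0.  ] w 0.308 t 12.75 q [ 0.26  0.53 -0.87  1.68  0.44  1.14 -0.94]
shift cm now axes [0.02 0.02 1.38] turn, shift after turn (np.float64(-0.03327338864532692), array([0.02, 0.02, 1.38]))
0.0161 [212. 223.] [230. 255.]
-0.0379 [219. 334.] [250. 267.]
[221. 379.]
```

View pics/s10.png

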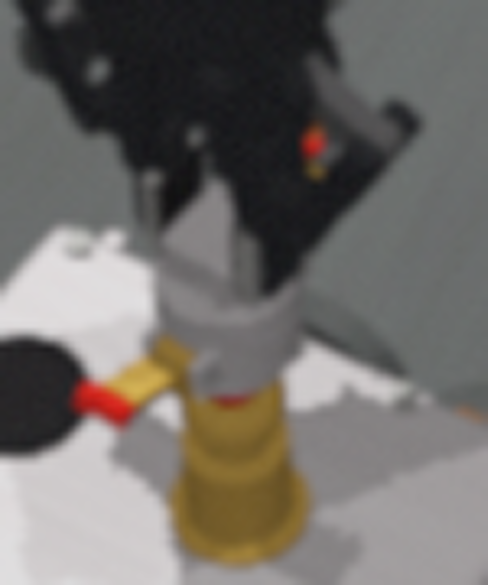

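View pics/t10.png

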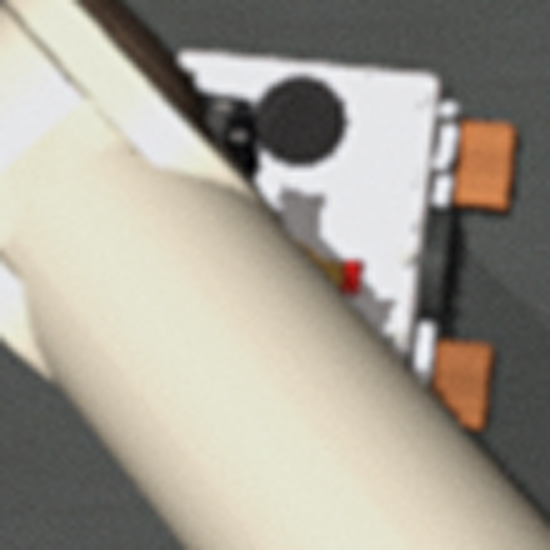

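```bash
python3 - <<'E'
from h import *
s=env.snapshot("side")
o=env.observe(); m=o["tcp_pos"]-[0,0,.0109]; th=np.radians(78); y=np.array([np.cos(th),np.sin(th),0])
for q in (1.48,1.7,1.8,1.9,2.0,2.1):
  e=q-1.48
  print(q,[((proj(s,m+y*(.025+L*np.cos(e))+[0,0,-.0113+L*np.sin(e)])-[215,195])*6.5+[12,3]).round(0) for L in (0,.033,.039)])
E
```

```text
1.48 [array([179., 358.]), array([112., 430.]), array([ 99., 443.])]
1.7 [array([179., 358.]), array([112., 414.]), array([ 99., 424.])]
1.8 [array([179., 358.]), array([113., 406.]), array([100., 414.])]
1.9 [array([179., 358.]), array([115., 397.]), array([102., 404.])]
2.0 [array([179., 358.]), array([117., 387.]), array([105., 393.])]
2.1 [array([179., 358.]), array([120., 378.]), array([109., 381.])]
```

```bash
python3 -m inch '0 0 0.6 0;0 0 0.6 0;0 0 0.5 0;0 0 0.3 0;0 0 0.2 0;0 0 0 0'; python3 -m inch '0 0 0.2 0;0 0 0.2 0;0 0 0.2 0;0 0 0.2 0;0 0 0 0'
```

```text
clock: 13.4
tcp_pos: [0.5691, 0.1943, 0.2009]
tcp_rot: [[0.978, -0.208, -0.001], [-0.208, -0.978, -0.0], [-0.001, 0.0, -1.0]]
ft_force: [0.0, -0.4, -3.1]
gripper_width: 0.312
clock: 13.9
tcp_pos: [0.5695, 0.1942, 0.1931]
tcp_rot: [[0.978, -0.208, 0.0], [-0.208, -0.978, -0.0], [0.0, 0.0, -1.0]]
ft_force: [1.1, -0.2, -3.6]
gripper_width: 0.312
```

```bash
python3 -m inch '0 0 0.2 0;0 0 0.2 0;0 0 0.2 0;0 0 0 0' | grep -v rot; python3 -m inch '0 0 0.2 0;0 0 0.2 0;0 0 0.2 0;0 0 0 0'| grep -v rot; python3 - <<'E'
from h import *
s=snap("side","s11",(215,195,290,285),6.5)
E
```

```text
clock: 14.3
tcp_pos: [0.5694, 0.1942, 0.187]
ft_force: [2.1, -0.2, -3.3]
gripper_width: 0.307
clock: 14.7
tcp_pos: [0.5693, 0.1942, 0.181]
ft_force: [2.0, -0.5, -4.6]
gripper_width: 0.309
```

View pics/s11.png

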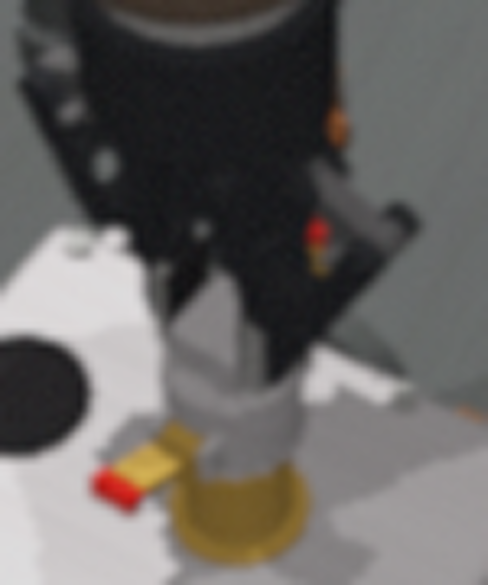

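The cap is over the neck. There's a slight +x side force of 2 N, so I'll ease 0.6 mm that way and keep lowering.

```bash
python3 -m inch '0.06 0 0 0;0 0 0.2 0;0 0 0.2 0;0 0 0 0' | grep -v rot; python3 -m inch '0 0 0.1 0;0 0 0.1 0;0 0 0.1 0;0 0 0 0'| grep -v rot
```

```text
clock: 15.15
tcp_pos: [0.5694, 0.1942, 0.1769]
ft_force: [0.4, -0.7, -3.3]
gripper_width: 0.314
clock: 15.55
tcp_pos: [0.5697, 0.1941, 0.1741]
ft_force: [-0.7, -0.2, -3.1]
gripper_width: 0.311
```

```bash
python3 -m inch '0 0 0.1 0;0 0 0 0' | grep -v rot;python3 -m inch '0 0 0.1 0;0 0 0 0' | grep -v rot
```

```text
clock: 15.75
tcp_pos: [0.5698, 0.1941, 0.1732]
ft_force: [-0.2, -0.1, -4.0]
gripper_width: 0.315
clock: 15.95
tcp_pos: [0.57, 0.1943, 0.1728]
ft_force: [-1.2, -1.1, 0.9]
gripper_width: 0.312
```

```bash
for i in 1; do python3 -m inch '0 0 0.1 0;0 0 0 0' | grep -v rot; done;  python3 -m inch '0 0 0.1 0;0 0 0 0' | grep -v rot
```

```text
clock: 16.15
tcp_pos: [0.57, 0.1943, 0.1718]
ft_force: [-1.8, -1.1, 4.9]
gripper_width: 0.31
clock: 16.35
tcp_pos: [0.57, 0.1943, 0.1708]
ft_force: [-2.6, -1.1, 6.5]
gripper_width: 0.311
```

```bash
python3 -m inch '0 0 0.08 0;0 0 0 0' | grep -v rot;  python3 -m inch '0 0 0.04 0;0 0 0 0;0 0 0 0' | grep -v rot; python3 - <<'E'
from h import *
go([.57,.1943,.17])
print(env.observe()["ft_force"])
E
```

```text
clock: 16.55
tcp_pos: [0.5701, 0.1943, 0.1702]
ft_force: [-3.7, -1.5, 7.5]
gripper_width: 0.313
clock: 16.85
tcp_pos: [0.5701, 0.1943, 0.17]
ft_force: [-2.6, -1.6, 8.5]
gripper_width: 0.314
tcp [0.5701 0.1943 0.17  ] xang -11.99 tilt [ 8.e-04 -2.e-04 -1.e+00] F [-2.65 -1.62  8.54] T [-0.41  0.73  0.05] w 0.314 t 16.85 q [ 0.23  0.59 -0.83  1.72  0.49  1.05 -0.98]
shift cm now axes [-0.01  0.   -0.  ] turn, shift after turn None
[-2.64917419 -1.62302952  8.53709987]
```

```bash
python3 -m inch '-0.04 0 0.04 0;0 0 0 0;0 0 0 0' | grep -v rot;  python3 -m inch '0 0 0.03 0;0 0 0 0;0 0 0 0' | grep -v rot
```

```text
clock: 17.15
tcp_pos: [0.5701, 0.1943, 0.1698]
ft_force: [-2.8, -2.0, 8.8]
gripper_width: 0.311
clock: 17.45
tcp_pos: [0.57, 0.1944, 0.1696]
ft_force: [-2.4, -1.7, 8.4]
gripper_width: 0.307
```

```bash
python3 -m inch '0 0 0.03 0;0 0 0 0;0 0 0 0' | grep -v rot
```

```text
clock: 17.75
tcp_pos: [0.5701, 0.1943, 0.1693]
ft_force: [-2.2, -1.9, 9.8]
gripper_width: 0.311
```

```bash
python3 -m inch '0 0 0.03 0;0 0 0 0;0 0 0 0' | grep -v rot; python3 - <<'E'
from h import *
import time
s=snap("side","s12",(215,195,290,285),6.5)
print(env.observe()["ft_force"])
E
```

```text
clock: 18.05
tcp_pos: [0.5701, 0.1943, 0.1691]
ft_force: [-3.6, -2.6, 9.3]
gripper_width: 0.317
[-2.92675943 -2.45416979  9.53825499]
```

View pics/s12.png

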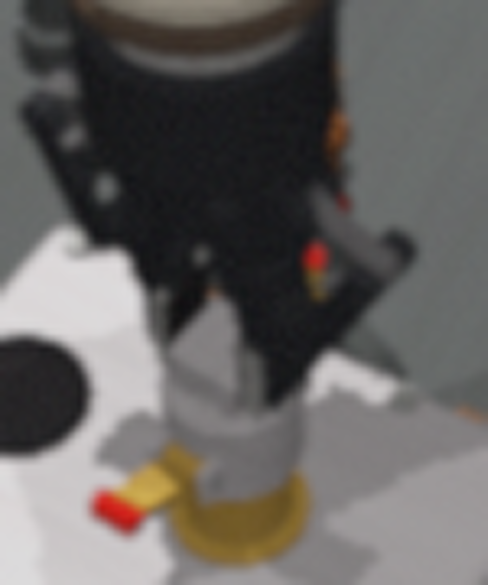

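```bash
python3 -m inch '0 0 0.04 0;0 0 0 0;0 0 0 0' | grep -v rot; python3 -m inch '0 0 0.03 0;0 0 0 0;0 0 0 0' | grep -v rot
```

```text
clock: 18.4
tcp_pos: [0.5701, 0.1944, 0.1689]
ft_force: [-3.7, -1.5, 10.4]
gripper_width: 0.308
clock: 18.7
tcp_pos: [0.5701, 0.1944, 0.1688]
ft_force: [-4.4, -3.5, 12.0]
gripper_width: 0.309
```

Pressed in: about 15 N in total and the plunger at its stop. I'll let the spring up slowly before opening, so the cap doesn't jump.

```bash
python3 -m inch '0 0 -0.1 0;0 0 -0.1 0;0 0 -0.1 0;0 0 -0.1 0;0 0 0 0' | grep -v rot; python3 -m inch '0 0 -0.02 0;0 0 0 0;0 0 0 0' | grep -v rot
```

```text
clock: 19.2
tcp_pos: [0.57, 0.1943, 0.1716]
ft_force: [-0.5, -1.7, 3.9]
gripper_width: 0.312
clock: 19.5
tcp_pos: [0.5699, 0.1943, 0.1715]
ft_force: [-0.3, -0.8, 4.5]
gripper_width: 0.312
```

```bash
python3 -m inch '0 0 -0.05 0;0 0 -0.05 0;0 0 0 0' | grep -v rot; python3 -m inch '0 0 -0.03 0;0 0 0 0' | grep -v rot
```

```text
clock: 19.8
tcp_pos: [0.5699, 0.1942, 0.1723]
ft_force: [1.2, -0.5, 3.5]
gripper_width: 0.31
clock: 20.0
tcp_pos: [0.5698, 0.1943, 0.1726]
ft_force: [2.5, 0.2, 2.4]
gripper_width: 0.313
```

```bash
python3 -m inch '0 0 -0.05 0;0 0 0 0' | grep -v rot; python3 -m inch '0 0 0 0;0 0 0 0;0 0 0 0;0 0 0 0' 0.65 | grep -v rot
```

```text
clock: 20.2
tcp_pos: [0.5693, 0.1943, 0.1728]
ft_force: [2.1, 0.5, -0.1]
gripper_width: 0.311
clock: 20.6
tcp_pos: [0.5691, 0.1944, 0.173]
ft_force: [-0.1, -1.0, -0.3]
gripper_width: 0.648
```

```bash
python3 -m inch '0 0 -0.4 0;0 0 -0.8 0;0 0 -1 0;0 0 -1 0;0 0 -1 0;0 0 -1 0;0 0 -0.8 0' | grep -v rot; python3 -m inch '0 0 0 -8.2;0 0 0 -8.2;0 0 0 -8.2;0 0 0 -8.2;0 0 0 -8.2;0 0 0 -8.2;0 0 0 -8.2;0 0 0 -8.2;0 0 0 -8.2;0 0 0 -8.2' 1; python3 -m inch '0 0 0 -8;0 0 0 0;0 0 0 0;0 0 0 0' >/dev/null; python3 - <<'E'
from h import *
w=snap("wrist","w13",None,1.4)
go([.57,.1943,.23],78)
o=env.observe()
import pickle; pickle.dump({k:w[k] for k in w if k!="img"},open("w13.pkl","wb"))
print(proj(w,[.57,.1943,.189])*1.4)
s=snap("side","s13",(195,175,300,285),5)
E
```

```text
clock: 21.3
tcp_pos: [0.5697, 0.1944, 0.2344]
ft_force: [0.5, -0.0, -0.7]
gripper_width: 0.653
clock: 22.3
tcp_pos: [0.5696, 0.194, 0.2335]
tcp_rot: [[0.337, 0.942, 0.0], [0.942, -0.337, -0.0], [-0.0, 0.0, -1.0]]
ft_force: [1.1, -0.5, 0.9]
gripper_width: 1.002
tcp [0.5695 0.1942 0.2333] xang 77.89 tilt [ 3.e-04 -3.e-04 -1.e+00] F [ 0.2   0.78 -0.79] T [0.01 0.02 0.04] w 1.005 t 22.75 q [ 0.45  0.69 -1.22  1.66  0.68  1.28  0.45]
shift cm now axes [0.02 0.04 0.33] turn, shift after turn (np.float64(-0.11380753285787648), array([0.02, 0.04, 0.33]))
[388.14211947 331.91794737]
```

View pics/w13.png

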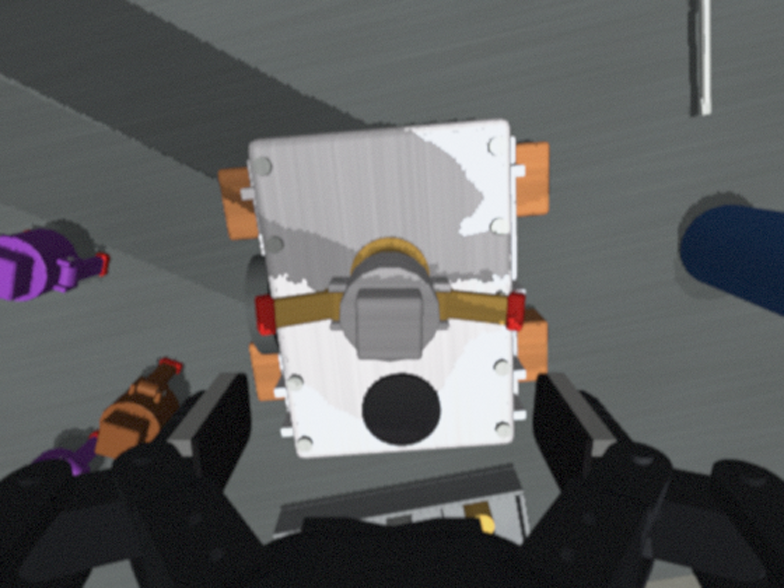

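View pics/s13.png

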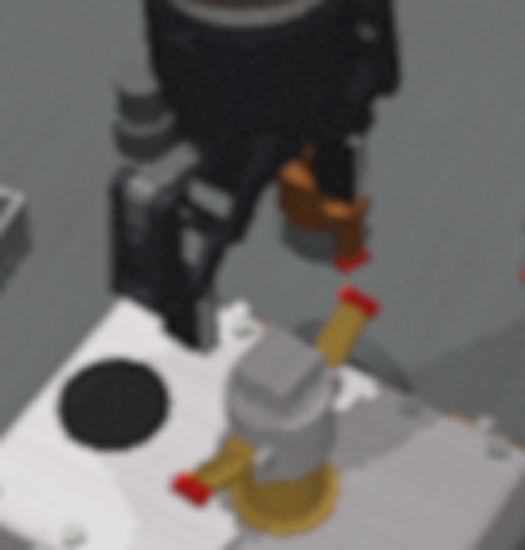

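```bash
python3 -m inch '0.02 0.04 0.6 0;0 0 1 0;0 0 1 0;0 0 1 0;0 0 1 0;0 0 0.5 0;0 0 0 0;0 0 0 0' | grep -v rot; python3 - <<'E'
from h import *
w=snap("wrist","w14",None,1.4)
s=snap("side","s14",(195,175,300,285),5)
E
```

```text
clock: 23.6
tcp_pos: [0.57, 0.1946, 0.1822]
ft_force: [-0.4, 0.2, 0.5]
gripper_width: 1.0
```

View pics/w14.png

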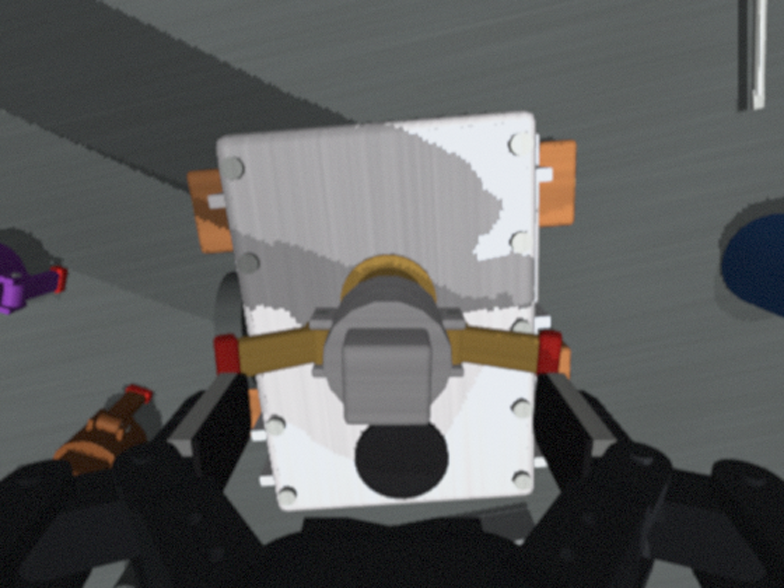

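View pics/s14.png

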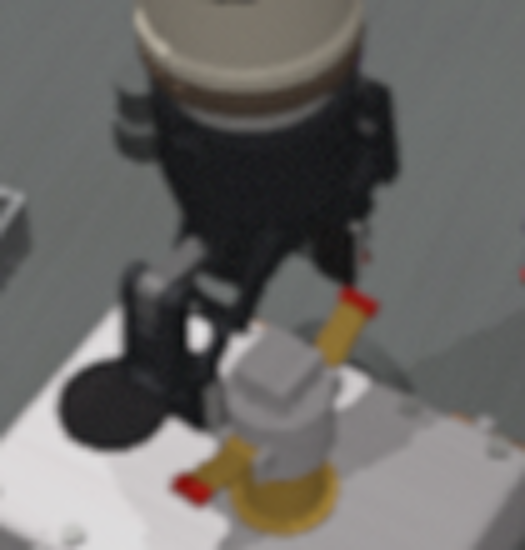

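```bash
python3 -m inch '0 0 0.4 0;0 0 0.4 0;0 0 0.3 0;0 0 0.3 0' | grep -v rot;python3 -m inch '0 0 0.2 0;0 0 0.2 0;0 0 0.2 0' | grep -v rot; python3 - <<'E'
from h import *
w=snap("wrist","w15",None,1.4)
E
```

```text
clock: 24.1
tcp_pos: [0.5698, 0.1943, 0.1678]
ft_force: [-0.2, 0.5, 0.0]
gripper_width: 0.999
clock: 24.4
tcp_pos: [0.5699, 0.1944, 0.162]
ft_force: [-0.6, 0.7, 0.3]
gripper_width: 1.002
```

View pics/w15.png

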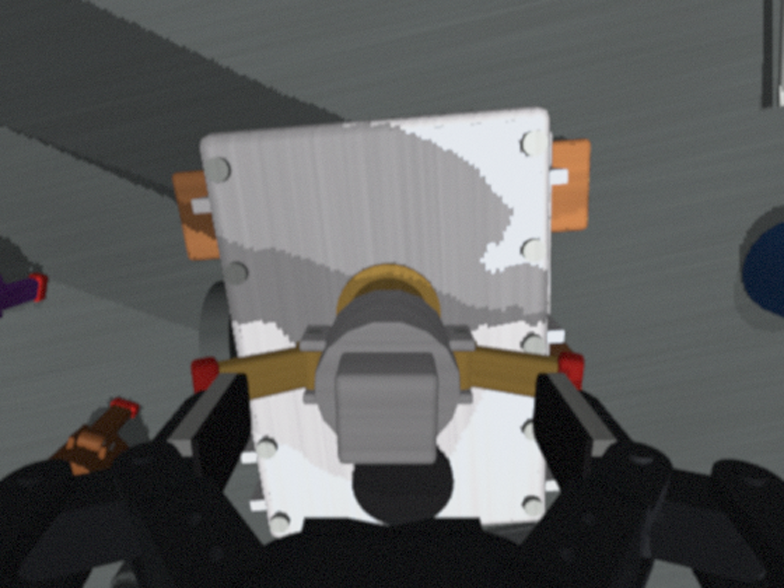

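```bash
python3 -m inch '0 0 0.2 0;0 0 0.2 0;0 0 0.2 0' | grep -v rot;python3 -m inch '0 0 0.2 0;0 0 0.2 0;0 0 0.2 0' | grep -v rot; python3 - <<'E'
from h import *
w=snap("wrist","w16",None,1.4)
s=snap("side","s16",(195,175,300,285),5)
E
```

```text
clock: 24.75
tcp_pos: [0.5699, 0.1944, 0.156]
ft_force: [-0.1, -0.1, 1.1]
gripper_width: 1.003
clock: 25.05
tcp_pos: [0.5701, 0.1945, 0.1505]
ft_force: [-1.7, -0.7, 5.3]
gripper_width: 1.007
```

View pics/w16.png

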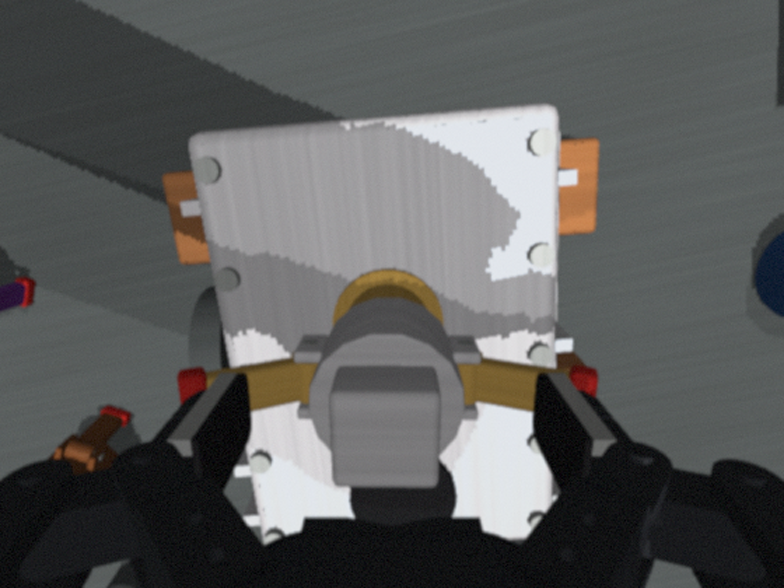

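View pics/s16.png

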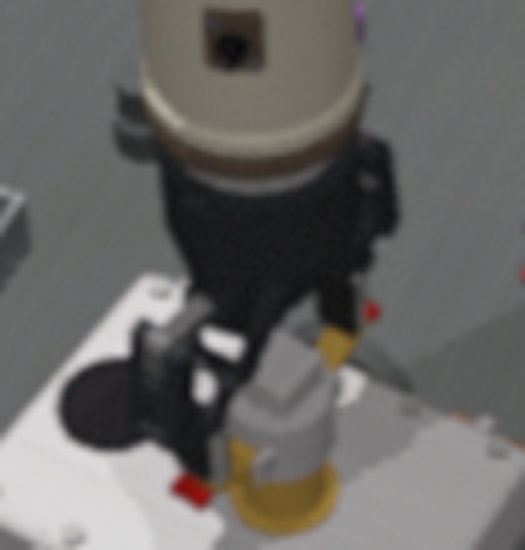

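Contact is even. The cap sits about 2 mm toward -tool x of the jaw centre, so I'll lift a little, re-centre and carry on.

```bash
python3 -m inch '0 0 -0.4 0;0 0 -0.4 0;-0.15 0 0 0;0 0 0 0;0 0 0.2 0;0 0 0.2 0;0 0 0.2 0;0 0 0.2 0' | grep -v rot; python3 - <<'E'
from h import *
w=snap("wrist","w17",None,1.4)
E
```

```text
clock: 25.95
tcp_pos: [0.5696, 0.1929, 0.1502]
ft_force: [-1.2, -1.2, 5.1]
gripper_width: 1.0
```

View pics/w17.png

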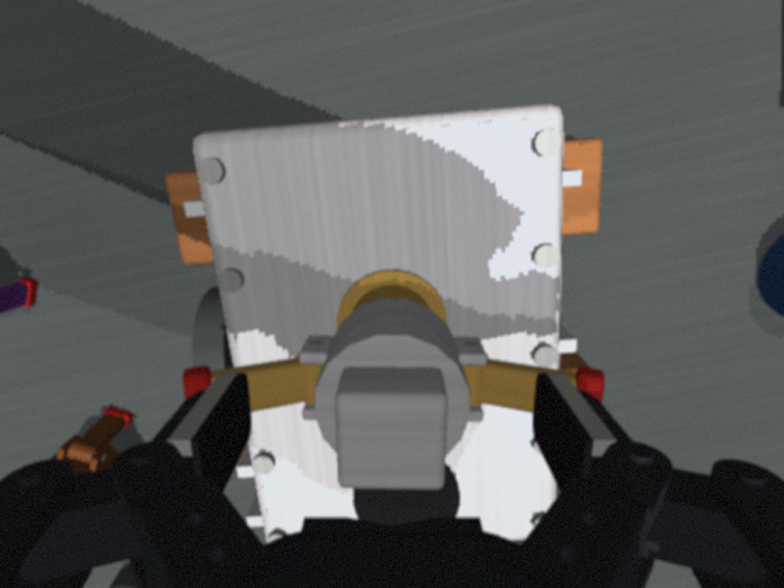

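```bash
python3 -m inch '0 0 0.2 0;0 0 0.2 0;0 0 0.2 0' | grep -v rot;python3 -m inch '0 0 0.2 0;0 0 0.2 0;0 0 0.2 0;0 0 0.2 0' | grep -v rot; python3 - <<'E'
from h import *
w=snap("wrist","w18",None,1.4)
s=snap("side","s18",(195,175,300,285),5)
E
```

```text
clock: 26.3
tcp_pos: [0.5701, 0.1938, 0.145]
ft_force: [-0.6, -0.0, 5.9]
gripper_width: 0.998
clock: 26.7
tcp_pos: [0.5703, 0.1937, 0.1371]
ft_force: [-0.9, -1.3, 6.6]
gripper_width: 0.998
```

View pics/w18.png

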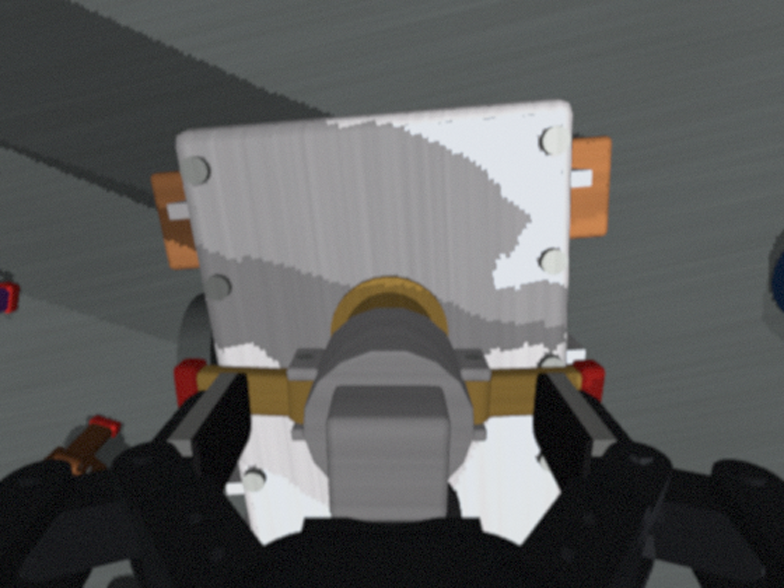

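View pics/s18.png

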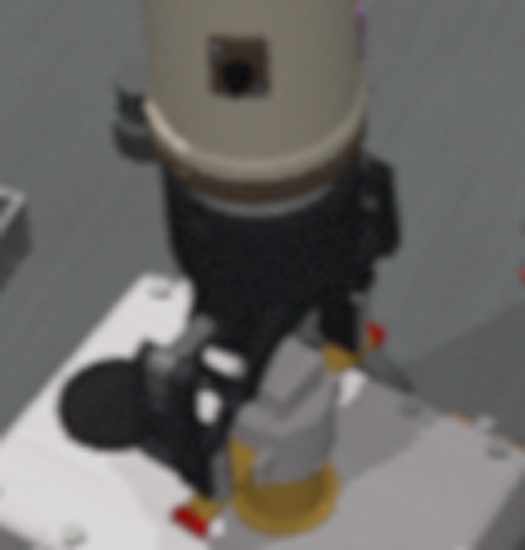

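```bash
python3 -m inch '0 0 0.2 0;0 0 0.2 0;0 0 0.2 0;0 0 0.2 0' | grep -v rot;python3 -m inch '0 0 0.2 0;0 0 0.2 0;0 0 0.1 0;0 0 0 0' | grep -v rot; python3 - <<'E'
from h import *
w=snap("wrist","w19",None,1.4)
s=snap("side","s19",(195,175,300,285),5)
E
```

```text
clock: 27.2
tcp_pos: [0.5704, 0.1939, 0.1292]
ft_force: [-0.8, -0.3, 7.2]
gripper_width: 1.001
clock: 27.6
tcp_pos: [0.5704, 0.1936, 0.124]
ft_force: [0.2, -0.6, 6.3]
gripper_width: 0.999
```

View pics/w19.png

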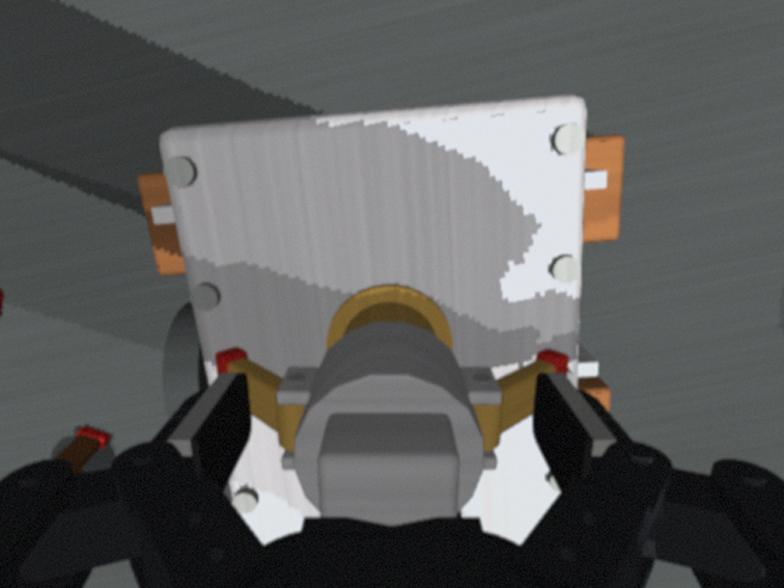

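View pics/s19.png

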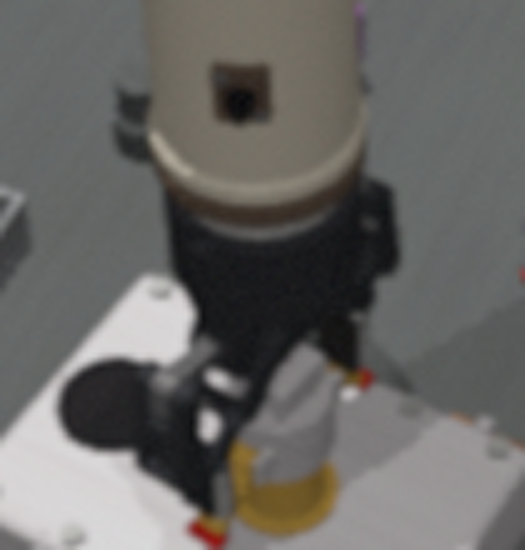

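```bash
python3 -m inch '0 0 0.2 0;0 0 0.2 0;0 0 0 0' | grep -v rot;python3 -m inch '0 0 0 0;0 0 0 0' 0.93| grep -v rot;python3 -m inch '0 0 0 0;0 0 0 0' 0.87| grep -v rot; python3 - <<'E'
from h import *
w=snap("wrist","w20",None,1.4)
E
```

```text
clock: 28.0
tcp_pos: [0.5703, 0.1935, 0.1198]
ft_force: [-0.4, 0.2, 5.2]
gripper_width: 1.004
clock: 28.2
tcp_pos: [0.5703, 0.1934, 0.1197]
ft_force: [1.3, 0.1, 4.2]
gripper_width: 0.936
clock: 28.4
tcp_pos: [0.57, 0.193, 0.1193]
ft_force: [1.6, 0.1, 4.4]
gripper_width: 0.871
```

View pics/w20.png

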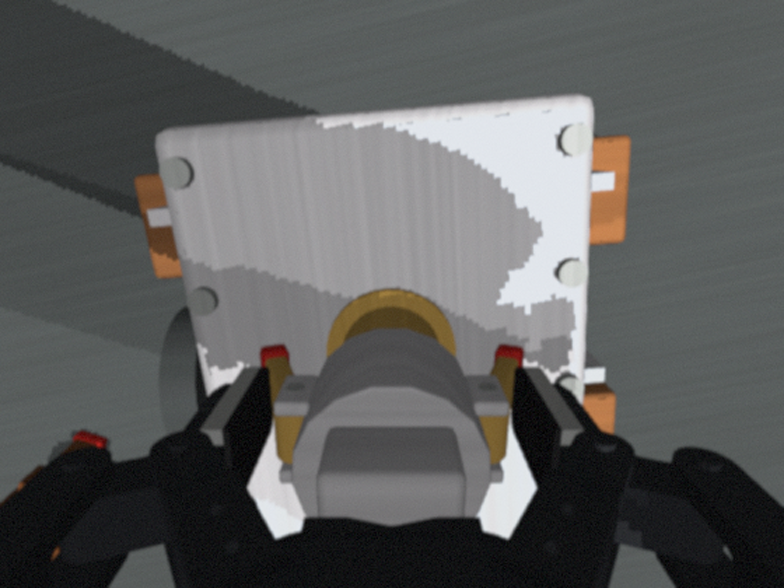

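Both arms are coming down evenly. I'll close further in small steps.

```bash
python3 -m inch '0 0 0 0;0 0 0 0' 0.82| grep -v rot;python3 -m inch '0 0 0 0;0 0 0 0' 0.78| grep -v rot;python3 -m inch '0 0 0 0;0 0 0 0' 0.74| grep -v rot; python3 - <<'E'
from h import *
w=snap("wrist","w21",None,1.4)
s=snap("side","s21",(195,175,300,285),5)
E
```

```text
clock: 28.65
tcp_pos: [0.5698, 0.1928, 0.119]
ft_force: [2.9, 0.4, 1.9]
gripper_width: 0.822
clock: 28.85
tcp_pos: [0.5698, 0.1927, 0.1189]
ft_force: [2.7, 1.8, 0.4]
gripper_width: 0.784
clock: 29.05
tcp_pos: [0.5697, 0.1927, 0.1188]
ft_force: [4.9, 1.3, -2.1]
gripper_width: 0.738
```

View pics/w21.png

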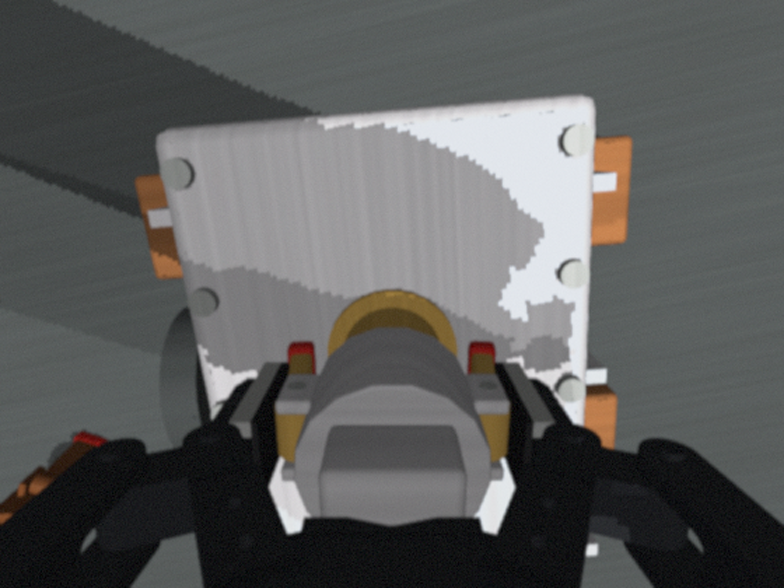

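View pics/s21.png

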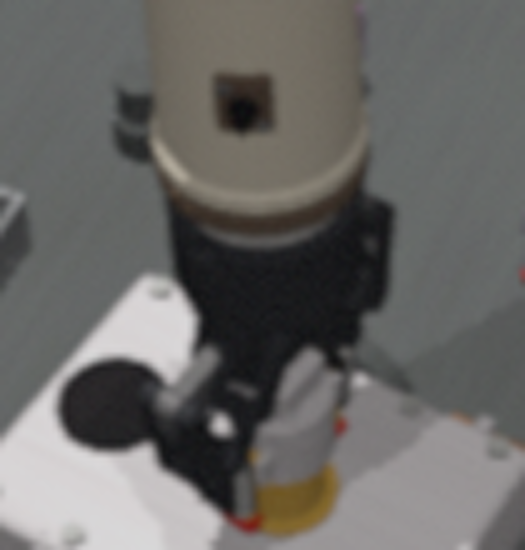

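```bash
python3 -m inch '0 0 0 0;0 0 0 0' 0.71| grep -v rot;python3 -m inch '0 0 0 0;0 0 0 0;0 0 0 0' 0.68| grep -v rot;python3 -m inch '0 0 0 0;0 0 0 0;0 0 0 0' 0.65| grep -v rot; python3 - <<'E'
from h import *
w=snap("wrist","w22",(180,220,380,390),4)
go([.57,.193,.119])
E
```

```text
clock: 29.35
tcp_pos: [0.5697, 0.1927, 0.1187]
ft_force: [4.7, 1.6, -4.3]
gripper_width: 0.713
clock: 29.65
tcp_pos: [0.5698, 0.1929, 0.119]
ft_force: [4.8, 1.5, -3.1]
gripper_width: 0.689
clock: 29.95
tcp_pos: [0.5698, 0.1929, 0.1192]
ft_force: [5.1, 1.9, -0.9]
gripper_width: 0.667
tcp [0.5698 0.1929 0.1192] xang 78.01 tilt [ 5.e-04  1.e-04 -1.e+00] F [ 4.77  1.25 -2.08] T [ 0.16 -1.02 -0.05] w 0.67 t 30.0 q [ 0.39  0.81 -1.1   1.75  0.81  1.11  0.37]
shift cm now axes [0.01 0.01 0.02] turn, shift after turn None
```

View pics/w22.png

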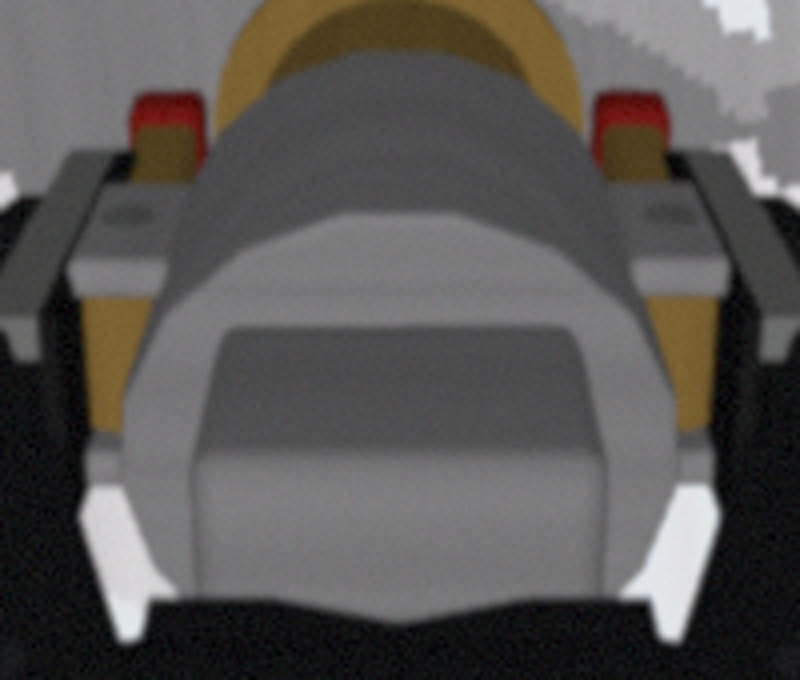

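```bash
python3 -m inch '0 0 0 0;0 0 0 0;0 0 0 0' 0.6| grep -v rot; python3 -m inch '0 0 0 0;0 0 0 0;0 0 0 0'| grep -v rot
```

```text
clock: 30.3
tcp_pos: [0.5698, 0.1929, 0.1192]
ft_force: [6.6, 0.8, -1.1]
gripper_width: 0.667
clock: 30.6
tcp_pos: [0.5698, 0.1929, 0.1192]
ft_force: [4.3, 0.9, -2.7]
gripper_width: 0.663
```

```bash
python3 -m inch '0 0 0 0;0 0 0 0;0 0 0.2 0;0 0 0.2 0;0 0 0 0' 0.78| grep -v rot; python3 -m inch '0 0 0 0;0 0 0 0;0 0 0 0;0 0 0 0' 0.6| grep -v rot;  python3 - <<'E'
from h import *
w=snap("wrist","w23",(180,220,380,390),4)
s=snap("side","s23",(215,225,285,285),8)
E
```

```text
clock: 31.1
tcp_pos: [0.5691, 0.1927, 0.1147]
ft_force: [0.3, 0.1, 0.5]
gripper_width: 0.78
clock: 31.5
tcp_pos: [0.5695, 0.1931, 0.1155]
ft_force: [-2.5, -0.9, 6.1]
gripper_width: 0.67
```

View pics/w23.png

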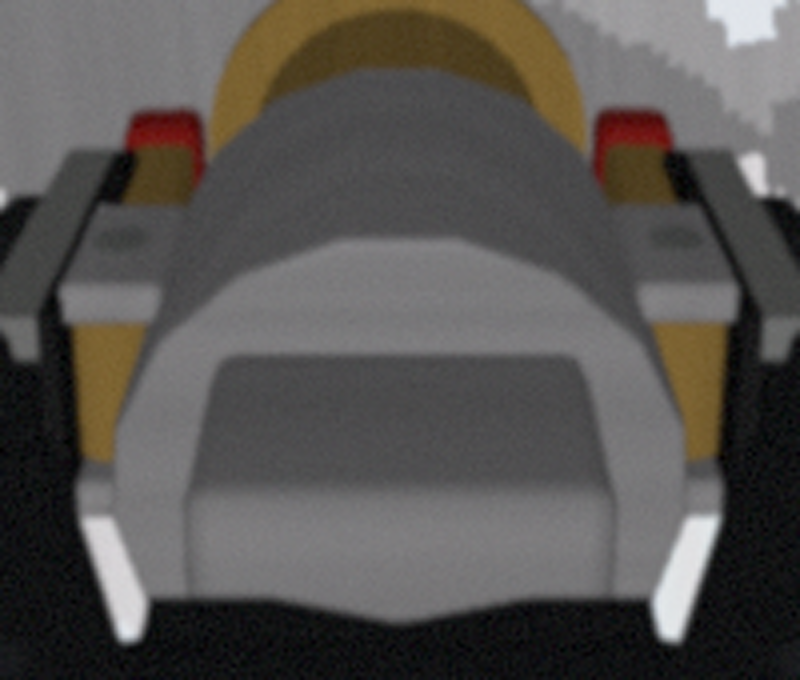

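View pics/s23.png

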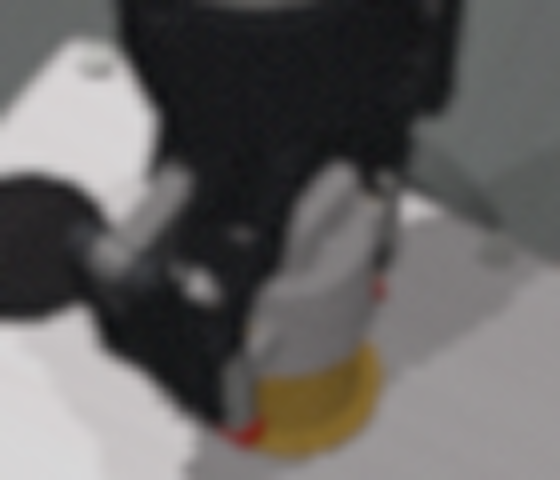

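```bash
python3 - <<'E'
from h import *
w=env.snapshot("wrist"); o=env.observe()
c=np.array([o["tcp_pos"][0],o["tcp_pos"][1],.158]); th=np.radians(78); y=np.array([np.cos(th),np.sin(th),0]); xx=np.array([np.sin(th),-np.cos(th),0])
P=lambda p:((proj(w,p)-[180,220])*4).round(0)
print("block top edge corners",[P(c+sx*.014*xx*1+sy*.014*y+[0,0,.027]) for sx in(-1,1) for sy in (-1,1)])
for q in (0,.15,.3,.5):
  e=q-1.48
  print(q,[P(c+s*y*(.025+.036*np.cos(e))+[0,0,-.0113+.036*np.sin(e)]) for s in (-1,1)])
for L in (.025,):print("ear",[P(c+s*y*.029+[0,0,-.0113+.006]) for s in(-1,1)])
E
```

```text
block top edge corners [array([153., 502.]), array([595., 502.]), array([174., 845.]), array([579., 844.])]
0 [array([146., 186.]), array([624., 185.])]
0.15 [array([ 99., 189.]), array([671., 189.])]
0.3 [array([ 52., 196.]), array([717., 195.])]
0.5 [array([-10., 209.]), array([780., 208.])]
ear [array([ 55., 394.]), array([707., 394.])]
```

```bash
python3 -m inch '0 0 0 0;0 0 0 0;0 0 0 0;0 0 0 0' 1| grep -v rot; python3 -m inch '0 0 -0.5 0;0 0 -1 0;0 0 -1.5 0;0 0 -2 0;0 0 -2 0;0 0 -2 0;0 0 -2 0;0 0 -1 0;0 0 0 0;0 0 0 0' | grep -v rot;  python3 - <<'E'
from h import *
w=snap("wrist","w24",(180,130,380,290),4)
s=snap("side","s24",(215,205,285,285),7)
E
```

```text
clock: 32.05
tcp_pos: [0.5696, 0.1929, 0.115]
ft_force: [0.2, 0.1, -0.1]
gripper_width: 0.998
clock: 33.05
tcp_pos: [0.5696, 0.1926, 0.2351]
ft_force: [-0.2, 0.3, -0.6]
gripper_width: 1.003
```

View pics/w24.png

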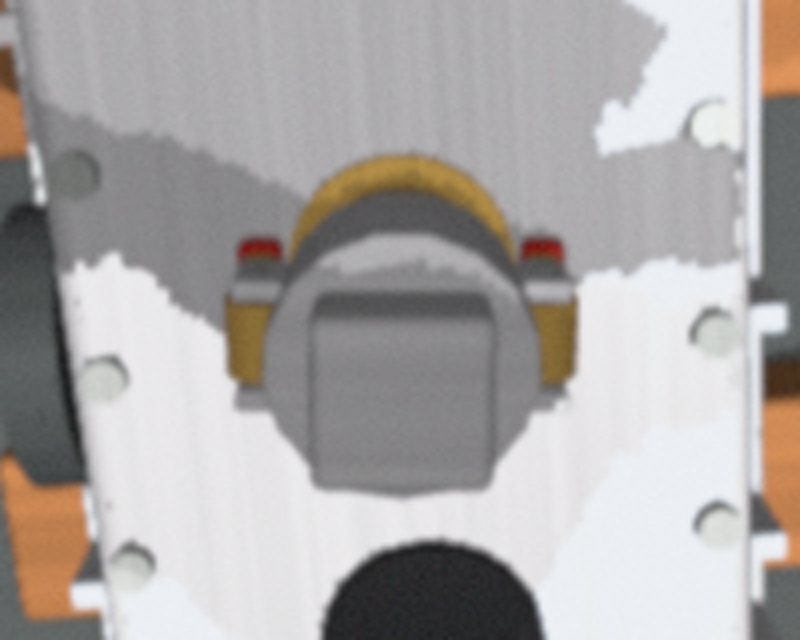

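View pics/s24.png

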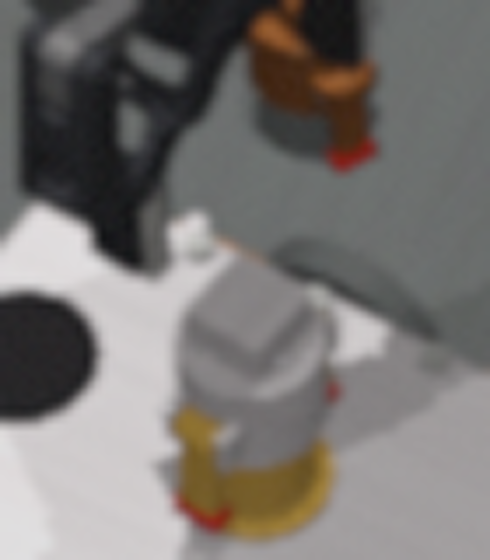

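```bash
python3 - <<'E'
from h import *
w=env.snapshot("wrist"); o=env.observe()
th=np.radians(78); y=np.array([np.cos(th),np.sin(th),0])
P=lambda p:((proj(w,p)-[180,130])*4).round(1)
for z in(.158,.162):
 c=np.array([.57,.193,z])
 print(z,"block half",P(c+y*.014+[0,0,.027])-P(c-y*.014+[0,0,.027]))
 for q in (0,.1,.2,.3,.5):
  e=q-1.48
  print(q,[P(c+s*y*(.025+.037*np.cos(e))+[0,0,-.0113+.037*np.sin(e)]) for s in (-1,1)])
E
```

```text
0.158 block half [ 1.873e+02 -1.000e-01]
0 [array([254.5, 287.6]), array([535.1, 287.3])]
0.1 [array([236.1, 288.2]), array([553.5, 288. ])]
0.2 [array([217.8, 289.4]), array([571.8, 289.1])]
0.3 [array([199.6, 291. ]), array([590. , 290.7])]
0.5 [array([164.2, 295.7]), array([625.3, 295.3])]
0.162 block half [ 1.908e+02 -1.000e-01]
0 [array([252.5, 292.8]), array([537. , 292.6])]
0.1 [array([233.8, 293.5]), array([555.7, 293.2])]
0.2 [array([215.2, 294.7]), array([574.3, 294.4])]
0.3 [array([196.7, 296.4]), array([592.7, 296. ])]
0.5 [array([160.8, 301.2]), array([628.5, 300.8])]
```

```bash
python3 -m inch '0 0 -1.5 0;0 0 -1.5 0;0 0 0 0;0 0 0 0;0 0 0 0;0 0 0 0;0 0 0 0' | grep -v rot;  python3 - <<'E'
from h import *
s=snap("side","s25")
env.close_job(); print(env.observe()["clock"])
E
```

```text
clock: 33.9
tcp_pos: [0.5694, 0.1927, 0.2647]
ft_force: [-0.5, 0.0, -0.3]
gripper_width: 1.001
the job is handed in; nothing more can be done
the job is handed in; nothing more can be done
```

View pics/s25.png

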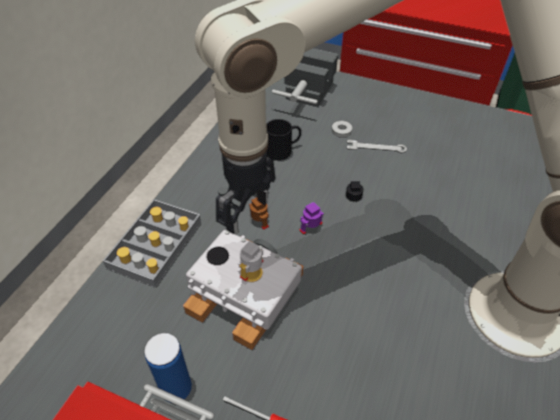

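The aluminium cap is on the brass neck with both cam arms hanging down, and I handed the job in at about 34 s of the 62 s allowed.

**What I did**
- I lowered the cap onto the neck by its grip block, with the arms raised.
- I pressed it by feel until the plunger was at or near its stop. The push was about 15 N on the neck, counting the cap's weight.
- I eased the spring back up slowly before letting go, so the cap would not jump. The plunger was therefore proud again when I started on the arms.
- I brought both arms down together with the open fingers, then squeezed them in evenly in small steps. I then opened the gripper and backed off.

**Last checks**
- **Arms:** the last wrist picture puts both at about 0.01–0.03 rad, symmetric.
- **Gripper:** it is open and clear, with wrist force near zero.
- **Bystanders:** the ones visible in the last side view are where they started. The arm hides one purple cap and the small socket in that view.

**Less certain**
- **Raised arms at the start:** the pictures read them anywhere from about 1.9 to 2.1 rad. I took that as fully raised and did not push them up further.
- **Locked home:** I inferred this from the arm angle. I could not measure the plunger's travel under the cap.

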